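# Tip a slide box out of its packed rack and stand it in the carrying tray

### The job

Fetch the blue slide box for microscopy. It is packed tightly between its neighbours, so first tip it outward by its top until it leans by itself on the rack's front slope; then take it out and lower it gently into the deep bay of the carrying tray, standing upright on the bay's floor. Leave the other slide boxes standing in the rack.

Things in the scene. Friction and masses are not known exactly. Their poses are not given: they have to be found in the camera images.
- slide_rack: White sheet-metal rack, fixed, 226 mm wide (its y), holding six slide boxes side by side, 1.5 mm apart. x points to the rack's back (away from the robot at zero yaw), z up. Origin: on the worktop, midway along the row, below the ridge. A standing box reaches from x = -34 mm (front) to +58 mm. End cheeks (3 mm) are 80 mm high at the back, sloping to 24 mm at the front.
- ridge (a point): Middle of the ridge, 30 mm up: the level floor runs back from it, and a slope falls outward (-x) at 30 degrees for 37.5 mm to a 10 mm lip. A standing box has its weight 12 mm behind the ridge: with its top drawn out by over about 14 degrees it tips by itself and rests leaning out at 30 degrees, underside on the slope, foot against the lip; let go sooner, it falls back.
- back_edge (a point): Middle of the top edge of the rack's back plate, 81 mm above the worktop, 62 mm behind the ridge; same axes as the rack. Above it the rear faces of the boxes (up to 130 mm) are free to be hooked from behind; nothing taller than 20 mm stands within 100 mm behind.
- blue_box: Blue hard plastic slide box standing on end: 92 mm deep (its x), 34 mm wide (its y, along the row), 100 mm high (its z); 0.14 to 0.28 kg. Origin: centre of its underside. Clasp and white label on the front (-x), white label on top. Its place in the row varies. Too deep for a gripper to span front to back; neighbours cover its sides.
- blue_top (a point): Centre of the blue box's top face (100 mm above its origin, same axes). When it leans out, the top front corner of the box (46 mm in front of this point) stands about 45 mm clear in front of the other boxes and can be gripped by its sides (34 mm apart).
- green_box: Green slide box of the same size in the same rack; stays there.
- yellow_box: Yellow slide box of the same size in the same rack; stays there.
- red_box: Red slide box of the same size in the same rack; stays there.
- white_box: White slide box of the same size in the same rack; stays there.
- grey_box: Dark grey slide box of the same size in the same rack; stays there.
- bay (a point): Centre of the inner floor of the deep bay of the pale blue-grey carrying tray (fixed in place); 4 mm above the worktop. The bay is 108 mm long (its x) by 46 mm wide (its y) inside, z up; its walls, 3 mm thick, rise to 45 mm above the worktop. The tray's other, shallow side (20 mm walls, with scissors in it) lies toward the bay's -y. The box stands in the bay with its depth along the bay's x, clasp to either end.
There are look-alikes about, which are no part of the job. There is more than one size of the yellow_box; the job needs the middle-sized.

How it is judged:
On the way:
1. the blue box leans outward at 23 degrees or more, its foot still in the rack on the front slope, and the fingers are off it (angle between blue_box's own z axis and vertical between 0.4 and 0.65 rad and z of blue_box in the frame of slide_rack below 0.045 m and x of blue_box in the frame of slide_rack between -0.02 and 0.03 m and contact force between the fingers and blue_box below 0.1 N), for 0.2 s.
At the end, for the whole second after the job is handed in: The blue box stands at rest in the tray's deep bay, on its floor (within 5 mm), upright within 0.06 rad, its centre within 13 mm of the bay's; the five other boxes stand upright (within 0.1 rad) and within 50 mm of where they were in the rack (horizontal distance between blue_box and bay below 0.013 m and z of blue_box in the frame of bay below 0.005 m and angle between blue_box's own z axis and vertical below 0.06 rad and linear speed of blue_box below 0.02 m/s and angle between each of green_box, yellow_box, red_box, white_box, grey_box's own z axis and vertical below 0.1 rad and distance of each of green_box, yellow_box, red_box, white_box, grey_box from where it was at the start of the episode below 0.05 m); the robot touches nothing.
It fails at once if another slide box is tipped over (0.3 rad or more) (angle between any of green_box, yellow_box, red_box, white_box, grey_box's own z axis and vertical above 0.3 rad).
It fails at once if the blue box is dropped into the bay (falls faster than 0.6 m/s in its last 50 mm) (horizontal distance between blue_box and bay below 0.05 m and z of blue_box in the frame of bay below 0.05 m and linear speed of blue_box above 0.6 m/s).
It also fails if it takes over 58 s, if anything falls off the work surface, if the arm or the gripper's body presses on something with over 40 N, if the wrist force passes 120 N, or if a joint passes its speed limit or range.

### The arm

A 7-joint arm with a two-finger parallel gripper is mounted at the origin on a cart in front of the work surface, level with it; the furniture and walls round the work are solid. World frame = base frame: x ahead of the robot, y to its left, z up, the work surface at z = 0. Lengths are in m, angles in rad, forces in N, time in s.
With the tool pointing down it reaches from about 0.4 to 0.925 m from the base axis. Payload 5.6 kg.
Tool frame: the origin (TCP) lies on the front face of the gripper's body, between the roots of the fingers; the fingertips stand 73 mm ahead of it and the grasp point (between the pads) lies 54 mm ahead of it; y points along the fingers, x is the direction in which the jaws open and shut, and the axes are right-handed (so a half turn about y gives the same grasp; the last joint's range is limited). The gripper opens to 85 mm and grips with 20 to 120 N. Pads are 22 mm wide; open, the fingers measure 114 mm over their backs; the gripper's body (76 mm by 85 mm) begins 54 mm behind the grasp point. The pads swing forward as they close: fully open they stand 13 mm farther back than shut.
Start: joints at [-1.368, 0.468, -0.012, 1.603, 0.006, 1.071, -0.056], TCP at [0.158, 0.63, 0.304] pointing down, gripper open.
Joint ranges: [-2.53, 2.53], [-0.31, 2.02], [-1.57, 1.55], [0.28, 2.44], [-1.29, 4.43], [0.15, 1.84], [-2.92, 2.92]. Speed limits (rad/s): [2.57, 2.57, 3.14, 3.14, 3.14, 3.14, 3.14].

### API

Orientations are given as a unit quaternion [x, y, z, w].
In Python, from workcell import r gives the robot as it stands. The module is installed in compiled form; this text tells all that it offers.
- The arm moves only by the tool send_rows, never from a script. Its argument "deltas" is a list of rows, each an object of numbers: "fingers": the closure, from 0 (fully open) to 1 (shut); "x", "y", "z": the shift along the world's x, y, z in m; "ax", "ay", "az": the turn, a rotation vector about the world's x, y, z in rad. A call has 1 to 8 rows; each row shifts and turns the pose as measured when the row begins; what a row does not reach is not made up. A row lasts 1/8 s, in which the tool goes at most 62.5 mm and 10.7 degrees, less where a joint would pass 70% of its speed; a pose out of reach is approached as far as the arm can. A call with a gripper value outside its range is refused whole. The fingers move at their own pace and stop on an object; the grip force is fixed at half the most. Time passes only in rows, so rows that do not move let the fingers close. It gives the time, the measured TCP pose, the force and the opening at its end, in the units of the state.
- r.get_obs(): the state, without advancing time (a new reading comes with each control period).
- r.grab_frame(name): name is "side" or "top" or "wrist"; returns a dict with "image" (480x640x3 uint8, red, green, blue), "K" (3x3 intrinsics, pixels), "eye" and "orientation" of the camera in the world. Camera axes: x right, y up, looking along -z (the intrinsics and any distortion apply to the point x, -y, -z); pixel columns grow to the right and rows downward; lengths in m; the calibration is good to about 2 mm. The wrist camera is an equidistant fisheye: a pixel r from the principal point sees the ray r / f radians off the axis. A picture is of the moment at which its call begins. There is no depth.
- r.close_job(): hands the job in, once; it reports no verdict.
The state is a dict: "clock": time; "qpos": joint angles; "joint_velocities": joint speeds; "joint_torque": joint torques, N m; "tcp_pos": TCP position; "tcp_rot": TCP orientation; "contact_force": force on the tool from outside, world axes, zero at the start; "moment": the same for the moment, N m; "opening": finger opening in m.
Only numpy, scipy, OpenCV 4.12 (cv2) and the standard library are available. Lean on these libraries where they do the work, as an engineer would, in place of code of your own. Each camera call takes 0.05 s, during which the arm holds its last target.

## Working session

There is one attempt and no reset: what is moved stays moved. The work goes in short steps, Python scripts to look and compute and a tool call to move; the robot and the scene stay as the last step left them, time stands still between calls to the robot, and variables do not carry over. Pictures are saved under pics/ and viewed, and the job is handed in when it is done.

Besides the shell and the picture viewer there is one more tool, called by a JSON object that holds its "op" and its "data". send_rows: Moves the arm, as the interface text tells. Its arguments: {"type":"object","properties":{"deltas":{"type":"array"}},"required":["deltas"]}

```bash
mkdir -p pics; python3 - <<'E'
from workcell import r
import cv2
for n in ["side","top","wrist"]:
    f=r.grab_frame(n); cv2.imwrite(f"pics/{n}0.png",f["image"][:,:,::-1]); print(n,f["K"].tolist(),f["eye"],f["orientation"],[k for k in f])
o=r.get_obs(); print(o)
E
```

```text
side [[491.3473231490111, 0.0, 329.9791944313079], [0.0, 491.3473231490111, 235.06757412340733], [0.0, 0.0, 1.0]] [0.08500726 0.58348327 0.48330044] [-0.16804904  0.49927607  0.80875401 -0.26153369] ['image', 'K', 'eye', 'orientation']
top [[616.3100570240833, 0.0, 322.0222875105003], [0.0, 616.3100570240833, 232.32962632141968], [0.0, 0.0, 1.0]] [ 0.35017131 -0.03882933  1.0551734 ] [-0.07580909  0.06390439  0.70364815 -0.70359683] ['image', 'K', 'eye', 'orientation']
wrist [[371.64829954431775, 0.0, 321.4337195682965], [0.0, 371.64829954431775, 242.207297102735], [0.0, 0.0, 1.0]] [0.09092871 0.64655857 0.37375915] [-0.11120199 -0.08574826  0.60931766  0.78039307] ['image', 'K', 'eye', 'orientation']
{'clock': 0.15, 'qpos': array([-1.36802064,  0.4681999 , -0.01156503,  1.60338548,  0.00600184,
        1.07137882, -0.05632353]), 'joint_velocities': array([ 7.04036596e-04, -4.08269150e-04, -8.82909911e-05, -1.74179281e-03,
        8.27484913e-04,  2.85365397e-03,  4.51424244e-04]), 'joint_torque': array([ 7.44684130e-04, -5.32793248e+01,  2.17140047e-02, -2.51551688e+01,
        1.14626979e-02,  5.61702633e-03, -5.86444131e-06]), 'tcp_pos': array([0.15814884, 0.63014635, 0.30315185]), 'tcp_rot': array([ 0.55786862,  0.4345609 , -0.43525111, -0.55722158]), 'contact_force': array([ 0.2770132 , -0.2879258 ,  0.12705904]), 'moment': array([-0.01002513,  0.05367255,  0.00988761]), 'opening': 0.08564597128527168}
```

View pics/side0.png

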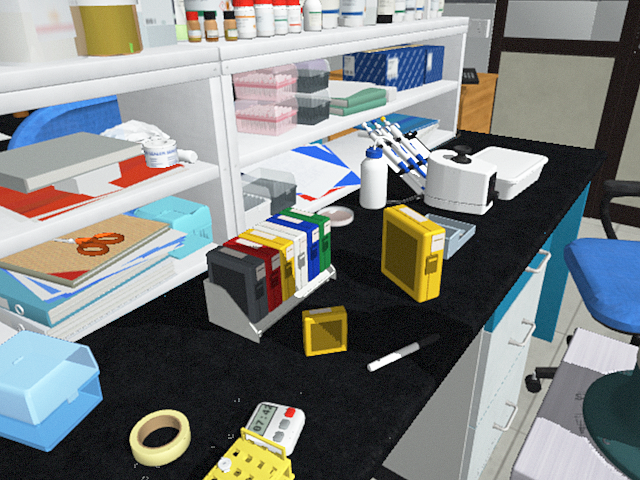

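View pics/top0.png

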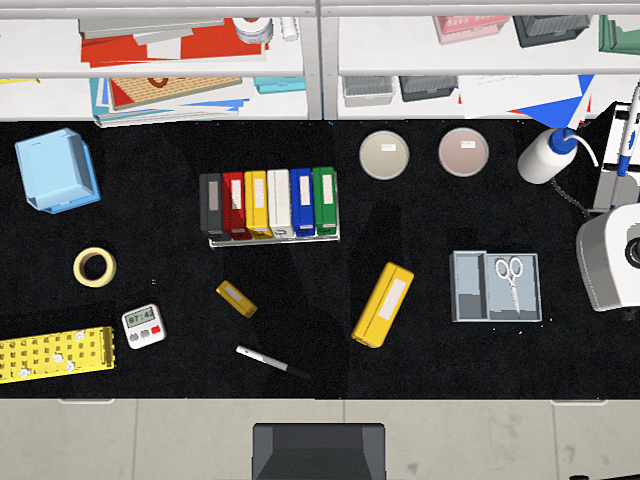

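View pics/wrist0.png

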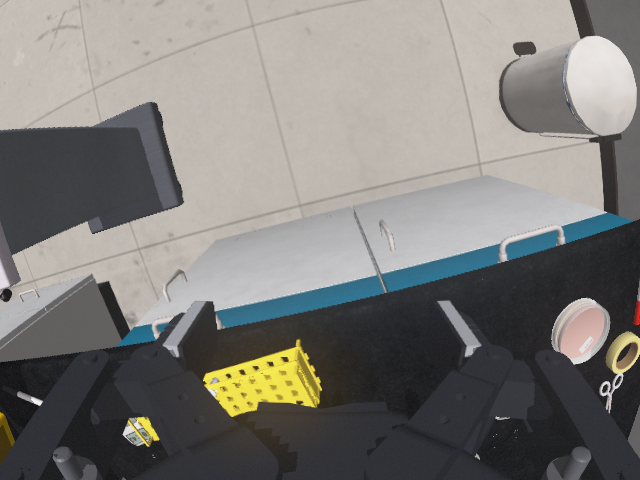

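```bash
cat > h.py <<'E'
import numpy as np,cv2
from scipy.spatial.transform import Rotation as R
def proj(f,P):
    P=np.atleast_2d(P); c=R.from_quat(f["orientation"]).inv().apply(P-f["eye"]); c=c*[1,-1,-1]
    K=f["K"]; return np.c_[K[0,0]*c[:,0]/c[:,2]+K[0,2],K[1,1]*c[:,1]/c[:,2]+K[1,2]]
def ray(f,uv):
    K=f["K"]; uv=np.atleast_2d(uv)
    d=np.c_[(uv[:,0]-K[0,2])/K[0,0],-(uv[:,1]-K[1,2])/K[1,1],-np.ones(len(uv))]
    return R.from_quat(f["orientation"]).apply(d)
def atz(f,uv,z):
    d=ray(f,uv); return f["eye"]+d*((z-f["eye"][2])/d[:,2])[:,None]
def tri(f1,p1,f2,p2):
    a=ray(f1,p1)[0];b=ray(f2,p2)[0];A=np.c_[a,-b];s=np.linalg.lstsq(A,f2["eye"]-f1["eye"],rcond=None)[0]
    q1=f1["eye"]+a*s[0];q2=f2["eye"]+b*s[1];return (q1+q2)/2,np.linalg.norm(q1-q2)
def crop(im,x0,y0,x1,y1,s):
    return cv2.resize(im[y0:y1,x0:x1],None,fx=s,fy=s,interpolation=cv2.INTER_CUBIC)
E
python3 - <<'E'
import cv2
from h import *
t=cv2.imread("pics/top0.png"); s=cv2.imread("pics/side0.png")
cv2.imwrite("pics/t_rack.png",crop(t,195,155,345,255,5))
cv2.imwrite("pics/t_bay.png",crop(t,440,240,550,330,6))
cv2.imwrite("pics/s_rack.png",crop(s,195,200,345,345,4))
E
```

```text
(no output)
```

View pics/t_rack.png

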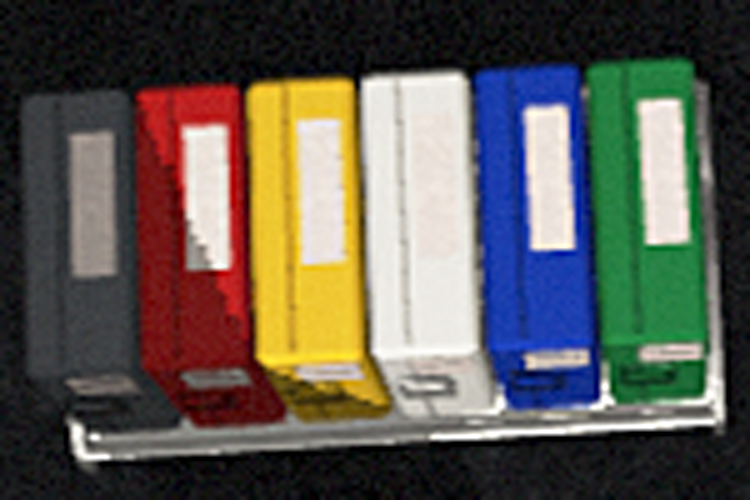

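View pics/t_bay.png

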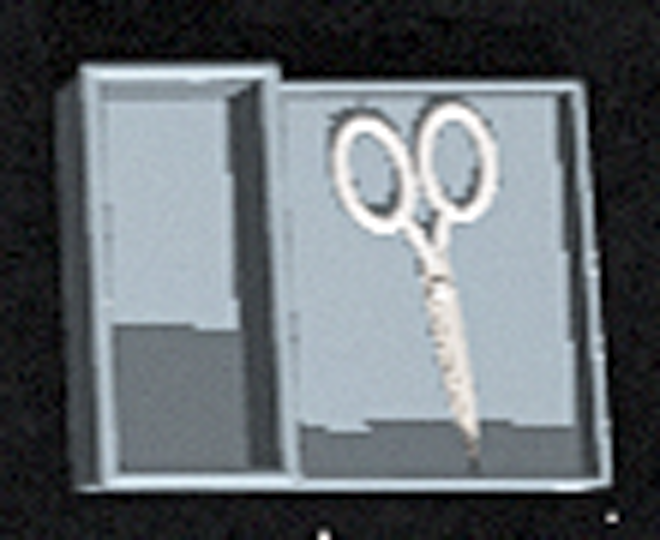

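View pics/s_rack.png

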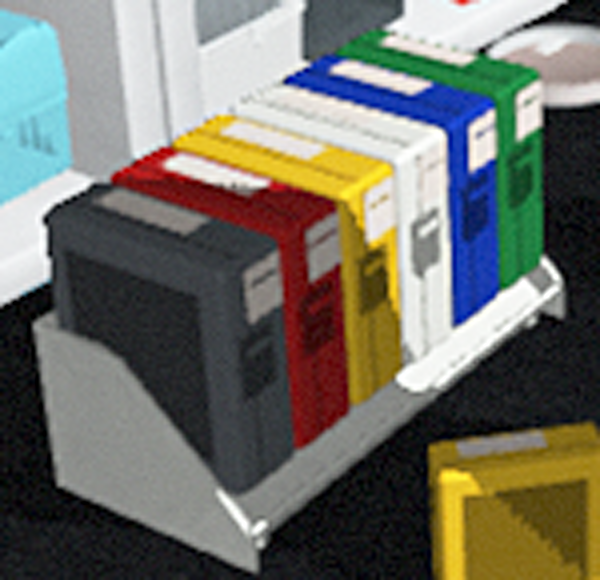

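```bash
cat > m.py <<'E'
from h import *
from workcell import r
from scipy.optimize import least_squares
f=r.grab_frame("top"); g=r.grab_frame("side")
def fit(px,L,W,z,s,off):
    uv=np.array(px)/s+off
    P=atz(f,uv,z)[:,:2]
    m=np.array([[L/2,W/2],[L/2,-W/2],[-L/2,-W/2],[-L/2,W/2]])
    def T(p): c,si=np.cos(p[2]),np.sin(p[2]); return m@np.array([[c,si],[-si,c]])+p[:2]
    q=least_squares(lambda p:(T(p)-P).ravel(),[*P.mean(0),0]).x
    print(q.round(4),"resid mm",((T(q)-P)*1000).round(1).tolist(), "sides",[round(float(np.linalg.norm(P[i]-P[(i+1)%4]))*1000,1) for i in range(4)]); return q
print("row");a=fit([(22,92),(694,63),(706,350),(27,380)],.092,.2115,.13,5,[195,155])
print("blue");b=fit([(476,70),(577,67),(590,357),(492,357)],.092,.034,.13,5,[195,155])
print("bay out");c=fit([(80,65),(280,65),(300,485),(105,487)],.114,.052,.045,6,[440,240])
# check in side
def pts(q,L,W,z): 
    c,s=np.cos(q[2]),np.sin(q[2]); return np.array([[q[0]+c*x-s*y,q[1]+s*x+c*y,z] for x,y in [(L/2,W/2),(L/2,-W/2),(-L/2,-W/2),(-L/2,W/2)]])
im=g["image"][:,:,::-1].copy()
for q,L,W,z,col in [(a,.092,.2115,.13,(0,255,0)),(b,.092,.034,.13,(0,255,255)),(c,.114,.052,.045,(0,0,255))]:
    cv2.polylines(im,[ (proj(g,pts(q,L,W,z))*16).astype(int)],True,col,1,cv2.LINE_AA,4)
cv2.imwrite("pics/chk.png",crop(im,195,190,495,345,2.6))
im=f["image"][:,:,::-1].copy()
E
python3 m.py
```

```text
row
[0.5886 0.0618 0.0431] resid mm [[-0.2, 0.2], [0.2, -0.6], [0.1, -1.1], [-0.0, 1.5]] sides [210.7, 91.8, 208.9, 92.2]
blue
[0.5912 0.0085 0.0519] resid mm [[-0.6, 0.9], [0.3, -1.4], [1.1, -1.7], [-0.7, 2.2]] sides [31.6, 92.8, 30.1, 92.0]
bay out
[ 0.4635 -0.267   0.0067] resid mm [[-0.8, -1.5], [-0.4, 1.5], [0.5, 0.2], [0.7, -0.2]] sides [55.0, 114.8, 52.4, 115.5]
```

View pics/chk.png

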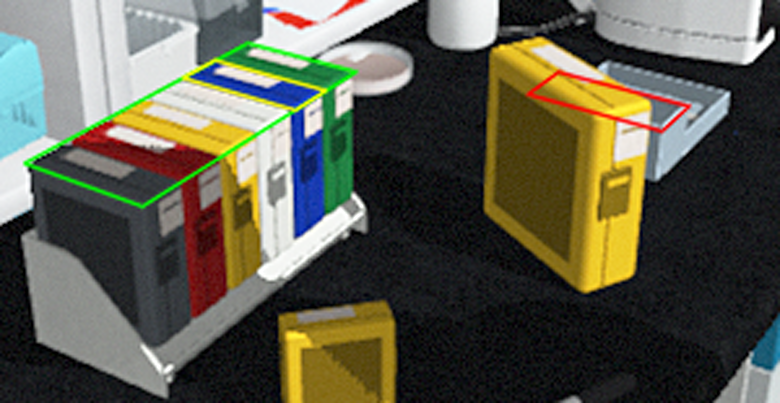

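```bash
python3 - <<'E'
from h import *
from workcell import r
o=r.get_obs(); M=R.from_quat(o["tcp_rot"]); print(M.as_matrix().round(3))
w=r.grab_frame("wrist"); print("cam in tool",M.inv().apply(w["eye"]-o["tcp_pos"]).round(4)); print("cam axes in tool",(M.inv()*R.from_quat(w["orientation"])).as_matrix().round(3))
def T(yaw,tilt,jaw):  # approach: -z tilted toward +x' by tilt ; jaw 'x' or 'y'
    Rz=R.from_euler('z',yaw)
    out=[]
    for s in (1,-1):
        a=Rz.apply([np.sin(tilt),0,-np.cos(tilt)])
        x=Rz.apply([0,s,0]) if jaw=='y' else Rz.apply([s*np.cos(tilt),0,s*np.sin(tilt)])
        z=np.cross(x,a); out.append(R.from_matrix(np.c_[x,a,z]))
    return out
for j in 'xy':
    for t in T(.0435,0,j): print(j,(t*M.inv()).as_rotvec().round(3))
E
```

```text
[[ 0.243 -0.    -0.97 ]
 [ 0.97  -0.001  0.243]
 [-0.001 -1.    -0.   ]]
cam in tool [-0.0005 -0.0707  0.0692]
cam axes in tool [[ 1.    -0.001 -0.   ]
 [ 0.     0.278 -0.961]
 [ 0.001  0.961  0.278]]
x [ 1.000e-03 -1.000e-03 -1.281e+00]
x [1.00e-03 1.00e-03 1.86e+00]
y [0.001 0.    0.289]
y [ 0.000e+00 -1.000e-03 -2.852e+00]
```

{"op": "send_rows", "data": {"deltas": [{"x": 0.038,"y": -0.047,"z": 0.0,"az": 0.036,"fingers": 1},{"x": 0.038,"y": -0.047,"az": 0.036,"fingers": 1},{"x": 0.038,"y": -0.047,"az": 0.036,"fingers": 1},{"x": 0.038,"y": -0.047,"az": 0.036,"fingers": 1},{"x": 0.038,"y": -0.047,"az": 0.036,"fingers": 1},{"x": 0.038,"y": -0.047,"az": 0.036,"fingers": 1},{"x": 0.038,"y": -0.047,"az": 0.036,"fingers": 1},{"x": 0.038,"y": -0.047,"az": 0.036,"fingers": 1}]}}

```text
$.deltas[0]: bad value
```

{"op": "send_rows", "data": {"deltas": [{"x": 0.038,"y": -0.047,"z": 0.0,"ax": 0.0,"ay": 0.0,"az": 0.036,"fingers": 1.0},{"x": 0.038,"y": -0.047,"z": 0.0,"ax": 0.0,"ay": 0.0,"az": 0.036,"fingers": 1.0},{"x": 0.038,"y": -0.047,"z": 0.0,"ax": 0.0,"ay": 0.0,"az": 0.036,"fingers": 1.0},{"x": 0.038,"y": -0.047,"z": 0.0,"ax": 0.0,"ay": 0.0,"az": 0.036,"fingers": 1.0},{"x": 0.038,"y": -0.047,"z": 0.0,"ax": 0.0,"ay": 0.0,"az": 0.036,"fingers": 1.0},{"x": 0.038,"y": -0.047,"z": 0.0,"ax": 0.0,"ay": 0.0,"az": 0.036,"fingers": 1.0},{"x": 0.038,"y": -0.047,"z": 0.0,"ax": 0.0,"ay": 0.0,"az": 0.036,"fingers": 1.0},{"x": 0.038,"y": -0.047,"z": 0.0,"ax": 0.0,"ay": 0.0,"az": 0.036,"fingers": 1.0}]}}

```text
clock: 1.3
tcp_pos: [0.4651, 0.2459, 0.304]
tcp_rot: [0.483, 0.517, -0.514, -0.485]
contact_force: [0.9, 1.2, -0.6]
opening: -0.0002
```

{"op": "send_rows", "data": {"deltas": [{"x": 0.039,"y": -0.047,"z": 0.0,"ax": 0.0,"ay": 0.0,"az": 0.0,"fingers": 1.0},{"x": 0.039,"y": -0.047,"z": 0.0,"ax": 0.0,"ay": 0.0,"az": 0.0,"fingers": 1.0},{"x": 0.039,"y": -0.047,"z": 0.0,"ax": 0.0,"ay": 0.0,"az": 0.0,"fingers": 1.0},{"x": 0.039,"y": -0.047,"z": 0.0,"ax": 0.0,"ay": 0.0,"az": 0.0,"fingers": 1.0},{"x": 0.039,"y": -0.047,"z": 0.0,"ax": 0.0,"ay": 0.0,"az": 0.0,"fingers": 1.0},{"x": 0.0,"y": 0.0,"z": -0.03,"ax": 0.0,"ay": 0.0,"az": 0.0,"fingers": 1.0}]}}

```text
clock: 2.05
tcp_pos: [0.6674, -0.0016, 0.2772]
tcp_rot: [0.488, 0.517, -0.511, -0.484]
contact_force: [-0.6, 1.4, -0.3]
opening: -0.0001
```

```bash
cat >> h.py <<'E'
def T(yaw,tilt):
    Rz=R.from_euler('z',yaw); a=Rz.apply([np.sin(tilt),0,-np.cos(tilt)]); x=Rz.apply([0,1,0])
    return R.from_matrix(np.c_[x,a,np.cross(x,a)])
def turn(o,yaw,tilt): return (T(yaw,tilt)*R.from_quat(o["tcp_rot"]).inv()).as_rotvec()
E
python3 - <<'E'
from h import *
from workcell import r
o=r.get_obs(); print(o["tcp_pos"],turn(o,.0435,0),o["contact_force"],o["qpos"].round(2))
for n in ["side","wrist"]:
    f=r.grab_frame(n); cv2.imwrite(f"pics/{n}1.png",f["image"][:,:,::-1])
E
```

```text
[ 0.66736226 -0.00163755  0.27715002] [-0.00233761  0.0104127  -0.01326171] [-0.61690802  1.43733869 -0.32672938] [-0.23  0.52  0.26  1.6  -0.15  1.03  1.7 ]
```

View pics/side1.png

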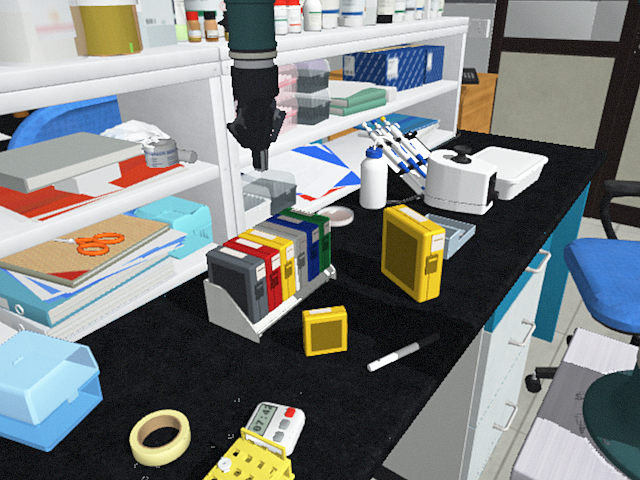

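View pics/wrist1.png

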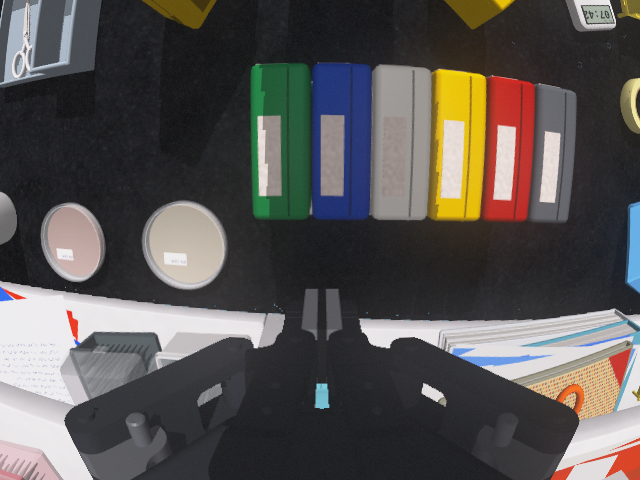

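```bash
cat >> h.py <<'E'
def watz(f,uv,z):
    K=f["K"]; uv=np.atleast_2d(uv).astype(float); d=(uv-[K[0,2],K[1,2]])/K[0,0]; th=np.linalg.norm(d,axis=1); 
    v=np.c_[np.sin(th)*d[:,0]/th,-np.sin(th)*d[:,1]/th,-np.cos(th)]
    v=R.from_quat(f["orientation"]).apply(v); return f["eye"]+v*((z-f["eye"][2])/v[:,2])[:,None]
E
python3 - <<'E'
from h import *
from workcell import r
f=r.grab_frame("wrist")
print(watz(f,[(313,64),(369,64),(369,219),(313,218)],.13).round(4))
print(watz(f,[(251,66),(576,90),(569,219),(252,217)],.13).round(4))
cv2.imwrite("pics/w1c.png",crop(f["image"][:,:,::-1],250,50,450,320,2.2))
E
```

```text
[[ 0.5507 -0.0082  0.13  ]
 [ 0.5481  0.0233  0.13  ]
 [ 0.6384  0.0302  0.13  ]
 [ 0.64   -0.0027  0.13  ]]
[[ 0.553  -0.0434  0.13  ]
 [ 0.5384  0.166   0.13  ]
 [ 0.6271  0.173   0.13  ]
 [ 0.6414 -0.0388  0.13  ]]
```

View pics/w1c.png

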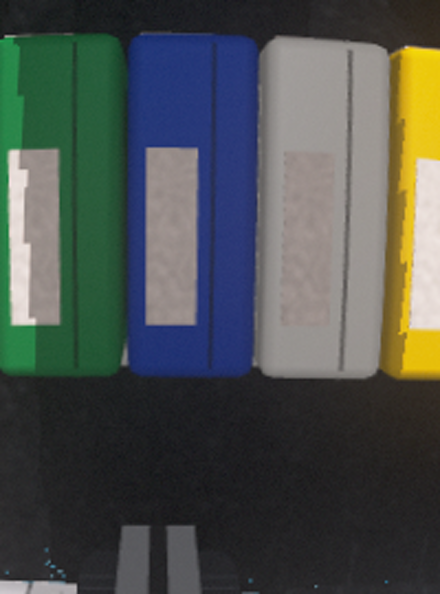

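{"op": "send_rows", "data": {"deltas": [{"x": 0.0,"y": 0.0147,"z": -0.04,"ax": -0.002,"ay": 0.01,"az": -0.007,"fingers": 1.0},{"x": 0.0,"y": 0.0,"z": -0.035,"ax": 0.0,"ay": 0.0,"az": 0.0,"fingers": 1.0},{"x": 0.0,"y": 0.0,"z": -0.015,"ax": 0.0,"ay": 0.0,"az": 0.0,"fingers": 1.0},{"x": 0.0,"y": 0.0,"z": 0.0,"ax": 0.0,"ay": 0.0,"az": 0.0,"fingers": 1.0}]}}

```text
clock: 2.7
tcp_pos: [0.6646, 0.0258, 0.1876]
tcp_rot: [0.481, 0.517, -0.515, -0.486]
contact_force: [-0.4, -0.8, 0.2]
opening: -0.0
```

```bash
python3 - <<'E'
from h import *
from workcell import r
o=r.get_obs(); print(o["tcp_pos"],turn(o,.05,0),o["contact_force"],o["qpos"].round(2))
f=r.grab_frame("wrist"); cv2.imwrite(f"pics/w2.png",crop(f["image"][:,:,::-1],170,30,470,330,2))
E
```

```text
[0.6645622  0.02580934 0.1875951 ] [-0.00747356 -0.00295063 -0.01452176] [-0.440794   -0.81246842  0.18478918] [-0.25  0.62  0.23  1.66 -0.18  0.88  1.69]
```

View pics/w2.png

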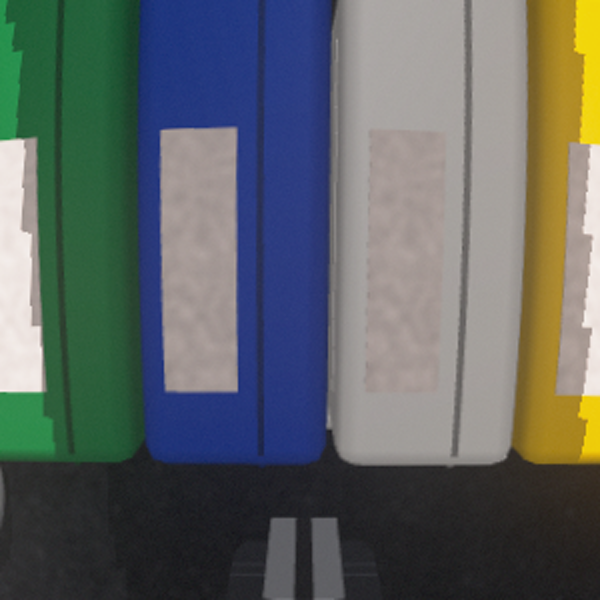

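{"op": "send_rows", "data": {"deltas": [{"x": 0.0,"y": -0.0127,"z": -0.0096,"ax": -0.007,"ay": -0.003,"az": -0.014,"fingers": 1.0},{"x": 0.0,"y": 0.0,"z": 0.0,"ax": 0.0,"ay": 0.0,"az": 0.0,"fingers": 1.0},{"x": 0.0,"y": 0.0,"z": 0.0,"ax": 0.0,"ay": 0.0,"az": 0.0,"fingers": 1.0}]}}

```text
clock: 3.12
tcp_pos: [0.6667, 0.0114, 0.1819]
tcp_rot: [0.49, 0.514, -0.51, -0.486]
contact_force: [-0.3, 1.3, -0.4]
opening: 0.0001
```

```bash
cat > st.py <<'E'
from h import *
from workcell import r
import sys
f=r.grab_frame("wrist"); 
if len(sys.argv)>1: cv2.imwrite(f"pics/{sys.argv[1]}.png",crop(f["image"][:,:,::-1],170,30,470,330,2))
o=r.get_obs(); print(o["clock"],o["tcp_pos"].round(4),turn(o,.05,0).round(4),o["contact_force"].round(2),o["opening"])
E
python3 st.py w3
```

```text
3.175 [0.6666 0.0112 0.1818] [0.0001 0.0071 0.0017] [ 0.14 -0.36 -0.23] 0.00015010116140131322
```

View pics/w3.png

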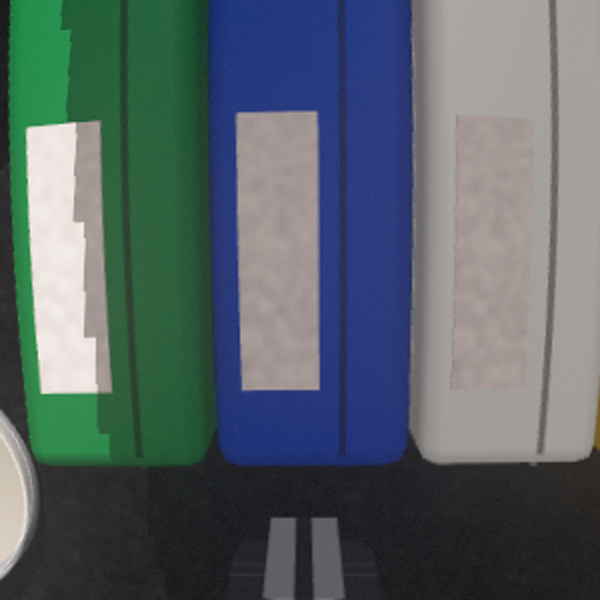

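{"op": "send_rows", "data": {"deltas": [{"x": -0.004,"y": 0.0012,"z": -0.004,"ax": 0.0,"ay": 0.004,"az": 0.0,"fingers": 1.0},{"x": -0.006,"y": 0.0,"z": 0.0,"ax": 0.0,"ay": 0.0,"az": 0.0,"fingers": 1.0},{"x": -0.006,"y": 0.0,"z": 0.0,"ax": 0.0,"ay": 0.0,"az": 0.0,"fingers": 1.0},{"x": -0.006,"y": 0.0,"z": 0.0,"ax": 0.0,"ay": 0.0,"az": 0.0,"fingers": 1.0}]}}

```text
clock: 3.68
tcp_pos: [0.6435, 0.0128, 0.1779]
tcp_rot: [0.489, 0.513, -0.511, -0.487]
contact_force: [0.9, 0.2, 0.7]
opening: 0.0003
```

```bash
python3 st.py w4
```

```text
3.725 [0.6427 0.0128 0.1779] [-0.0003  0.0025  0.0013] [-1.52 -0.25 -0.69] -2.436063250417904e-05
```

View pics/w4.png

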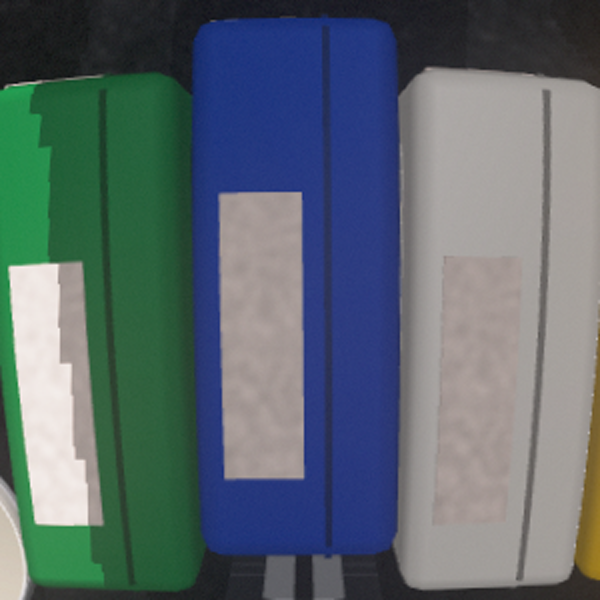

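{"op": "send_rows", "data": {"deltas": [{"x": -0.006,"y": 0.0,"z": 0.0,"ax": 0.0,"ay": 0.0,"az": 0.0,"fingers": 1.0},{"x": -0.006,"y": 0.0,"z": 0.0,"ax": 0.0,"ay": 0.0,"az": 0.0,"fingers": 1.0},{"x": 0.0,"y": 0.0,"z": 0.0,"ax": 0.0,"ay": 0.0,"az": 0.0,"fingers": 1.0}]}}

```text
clock: 4.1
tcp_pos: [0.6295, 0.0129, 0.178]
tcp_rot: [0.488, 0.513, -0.511, -0.487]
contact_force: [-0.3, 0.2, -0.1]
opening: -0.0002
```

```bash
python3 st.py w5
```

```text
4.15 [0.6297 0.0129 0.178 ] [-0.0004  0.0026  0.0012] [-0.28 -0.49 -0.23] -8.255613095923002e-05
```

View pics/w5.png

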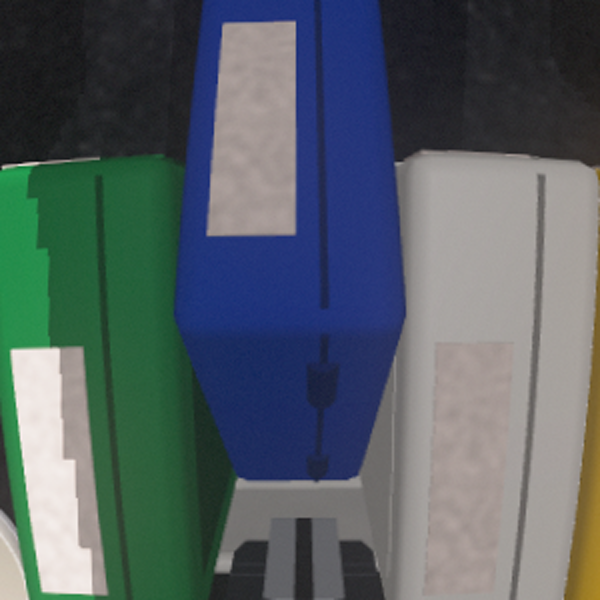

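{"op": "send_rows", "data": {"deltas": [{"x": 0.012,"y": 0.0,"z": 0.005,"ax": 0.0,"ay": 0.0,"az": 0.0,"fingers": 1.0},{"x": 0.0,"y": 0.0,"z": 0.045,"ax": 0.0,"ay": 0.0,"az": 0.0,"fingers": 1.0},{"x": 0.0,"y": 0.0,"z": 0.05,"ax": 0.0,"ay": 0.0,"az": 0.0,"fingers": 0.45},{"x": 0.0,"y": 0.0,"z": 0.0,"ax": 0.0,"ay": 0.0,"az": 0.0,"fingers": 0.35},{"x": 0.0,"y": 0.0,"z": 0.0,"ax": 0.0,"ay": 0.0,"az": 0.0,"fingers": 0.3}]}}

```text
clock: 4.78
tcp_pos: [0.6454, 0.0128, 0.2814]
tcp_rot: [0.489, 0.513, -0.511, -0.486]
contact_force: [-1.0, -0.8, -0.1]
opening: 0.0548
```

```bash
python3 - <<'E'
from h import *
from workcell import r
for n,c in [("side",(195,190,395,345)),("wrist",(150,0,470,240)),("top",(195,145,345,255))]:
    f=r.grab_frame(n); im=f["image"][:,:,::-1]; cv2.imwrite(f"pics/{n}5.png",crop(im,*c,2.4 if n=="wrist" else 4))
E
python3 st.py
```

```text
4.975 [0.6448 0.0127 0.2805] [0.0006 0.0026 0.0013] [ 0.4  -0.98 -0.07] 0.059726244477571945
```

View pics/side5.png

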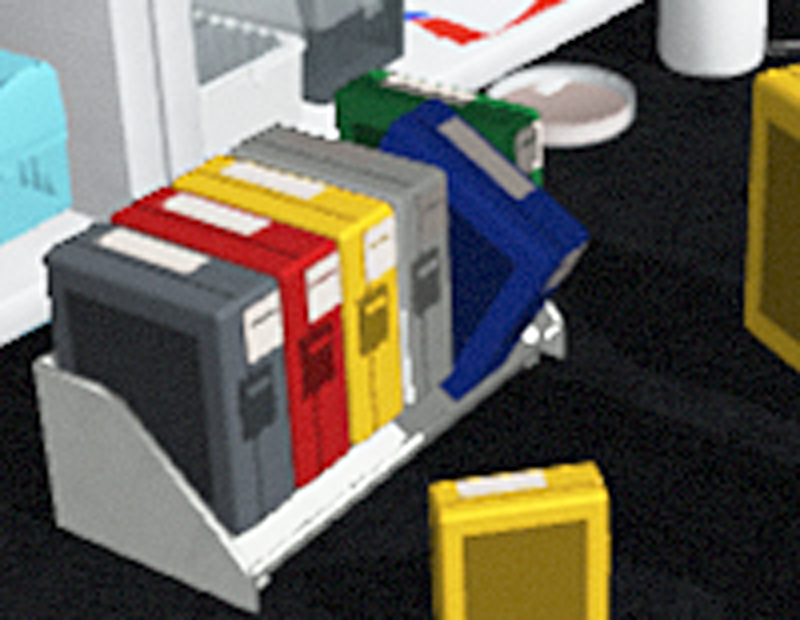

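View pics/wrist5.png

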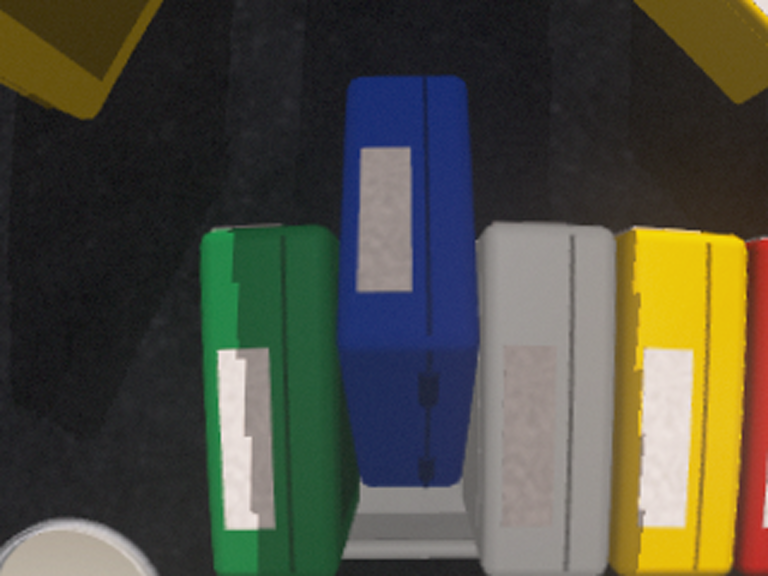

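View pics/top5.png

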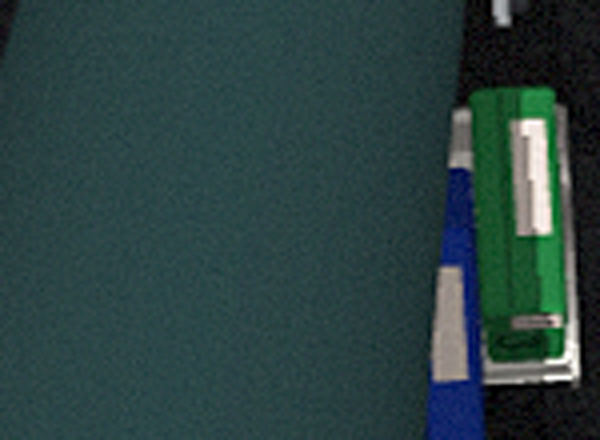

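```bash
cat > wf.py <<'E'
from h import *
from workcell import r
def lean(rx,ry,yaw,th,s):
    pts=[]
    for y in(.017,-.017):
        for x,z in [(-.034,0),(.058,0),(.058,.1),(-.034,.1)]:
            X=(x-s)*np.cos(th)-z*np.sin(th); Z=(x-s)*np.sin(th)+z*np.cos(th)
            pts.append([rx+X*np.cos(yaw)-y*np.sin(yaw),ry+X*np.sin(yaw)+y*np.cos(yaw),.03+Z])
    return np.array(pts)
def wproj(f,P):
    c=R.from_quat(f["orientation"]).inv().apply(P-f["eye"])*[1,-1,-1]; th=np.arctan2(np.hypot(c[:,0],c[:,1]),c[:,2]); ph=np.arctan2(c[:,1],c[:,0]); K=f["K"]
    return np.c_[K[0,2]+K[0,0]*th*np.cos(ph),K[1,2]+K[0,0]*th*np.sin(ph)]
if __name__=="__main__":
    P=lean(.580,.009,.048,np.radians(30),.0035); print(P.round(3))
    for n,c,k in [("side",(195,190,395,345),4),("wrist",(150,0,470,240),2.4)]:
        f=r.grab_frame(n); p=(proj if n=="side" else wproj)(f,P); im=crop(f["image"][:,:,::-1],*c,k); q=((p-c[:2]+.5)*k).astype(int)
        for a,b in [(0,1),(1,2),(2,3),(3,0),(4,5),(5,6),(6,7),(7,4),(0,4),(1,5),(2,6),(3,7)]: cv2.line(im,q[a].tolist(),q[b].tolist(),(255,0,255),1)
        cv2.imwrite(f"pics/wf_{n}.png",im)
E
python3 wf.py
```

```text
[[ 0.547  0.024  0.011]
 [ 0.626  0.028  0.057]
 [ 0.576  0.026  0.144]
 [ 0.497  0.022  0.098]
 [ 0.548 -0.01   0.011]
 [ 0.628 -0.006  0.057]
 [ 0.578 -0.008  0.144]
 [ 0.498 -0.012  0.098]]
```

View pics/wf_side.png

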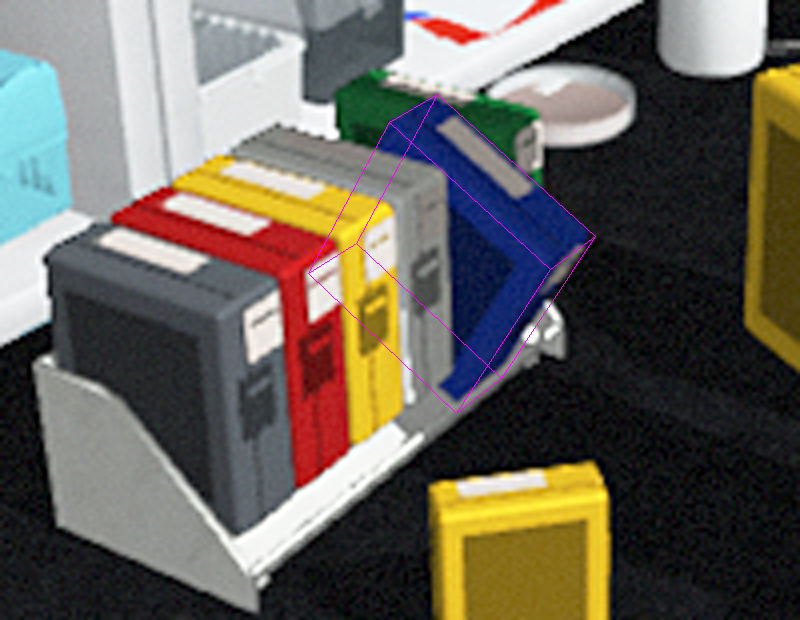

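View pics/wf_wrist.png

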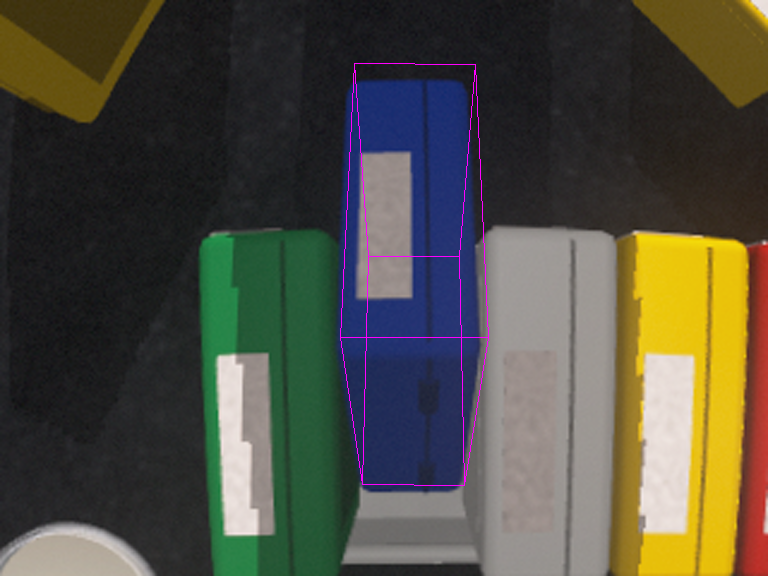

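{"op": "send_rows", "data": {"deltas": [{"x": -0.046,"y": -0.003,"z": 0.0,"ax": 0.0,"ay": -0.13,"az": 0.0,"fingers": 0.3},{"x": -0.046,"y": -0.003,"z": 0.0,"ax": 0.0,"ay": -0.13,"az": 0.0,"fingers": 0.3},{"x": -0.046,"y": -0.003,"z": 0.0,"ax": 0.0,"ay": -0.13,"az": 0.0,"fingers": 0.3},{"x": -0.046,"y": -0.003,"z": -0.02,"ax": 0.0,"ay": -0.13,"az": 0.0,"fingers": 0.3},{"x": 0.0,"y": 0.0,"z": -0.03,"ax": 0.0,"ay": 0.0,"az": 0.0,"fingers": 0.3},{"x": 0.0,"y": 0.0,"z": 0.0,"ax": 0.0,"ay": 0.0,"az": 0.0,"fingers": 0.3},{"x": 0.0,"y": 0.0,"z": 0.0,"ax": 0.0,"ay": 0.0,"az": 0.0,"fingers": 0.3}]}}

```text
clock: 5.95
tcp_pos: [0.4498, -0.0034, 0.2395]
tcp_rot: [0.606, 0.612, -0.383, -0.334]
contact_force: [-0.2, -0.8, 1.2]
opening: 0.0599
```

```bash
cat > st2.py <<'E'
from h import *
from workcell import r
import sys
f=r.grab_frame("wrist"); cv2.imwrite(f"pics/{sys.argv[1]}.png",crop(f["image"][:,:,::-1],160,100,480,340,2.4))
o=r.get_obs(); print(o["clock"],o["tcp_pos"].round(4),turn(o,.055,np.radians(30)).round(4),o["contact_force"].round(2),o["opening"])
E
python3 st2.py g1
```

```text
6.0 [ 0.4503 -0.0032  0.2398] [ 0.0553 -0.0139  0.0125] [0.03 0.45 0.09] 0.05964473969585309
```

View pics/g1.png

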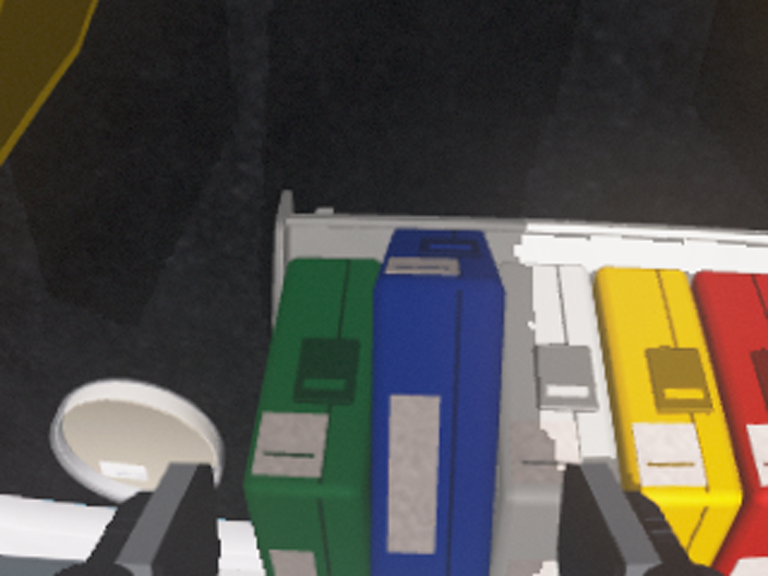

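```bash
python3 - <<'E'
from h import *
from workcell import r
f=r.grab_frame("wrist")
u=lambda x,y:(x/2.4+160,y/2.4+100)
print(watz(f,[u(375,283),u(505,285)],.0996).round(4))
print(watz(f,[u(371,576),u(492,576)],.130).round(4))
print(watz(f,[u(247,490),u(354,492),u(500,490),u(640,490),u(742,495)],.13).round(4))
E
```

```text
[[ 0.5048 -0.0125  0.0996]
 [ 0.5023  0.0201  0.0996]]
[[ 0.5976 -0.0087  0.13  ]
 [ 0.593   0.0282  0.13  ]]
[[ 0.5558 -0.0439  0.13  ]
 [ 0.5527 -0.0146  0.13  ]
 [ 0.5474  0.024   0.13  ]
 [ 0.5443  0.0618  0.13  ]
 [ 0.545   0.0921  0.13  ]]
```

{"op": "send_rows", "data": {"deltas": [{"x": 0.012,"y": 0.003,"z": -0.03,"ax": 0.055,"ay": -0.014,"az": 0.0125,"fingers": 0.3},{"x": 0.008,"y": 0.0,"z": -0.024,"ax": 0.0,"ay": 0.0,"az": 0.0,"fingers": 0.3},{"x": 0.0,"y": 0.0,"z": 0.0,"ax": 0.0,"ay": 0.0,"az": 0.0,"fingers": 0.3},{"x": 0.0,"y": 0.0,"z": 0.0,"ax": 0.0,"ay": 0.0,"az": 0.0,"fingers": 0.3}]}}

```text
clock: 6.55
tcp_pos: [0.4601, -0.0075, 0.2126]
tcp_rot: [0.607, 0.608, -0.391, -0.33]
contact_force: [-0.3, -0.4, 0.2]
opening: 0.0596
```

```bash
python3 st2.py g2
```

```text
6.6 [ 0.4601 -0.0074  0.2127] [ 0.075  -0.0225  0.0109] [ 0.91 -0.11 -0.52] 0.05976751554528848
```

View pics/g2.png

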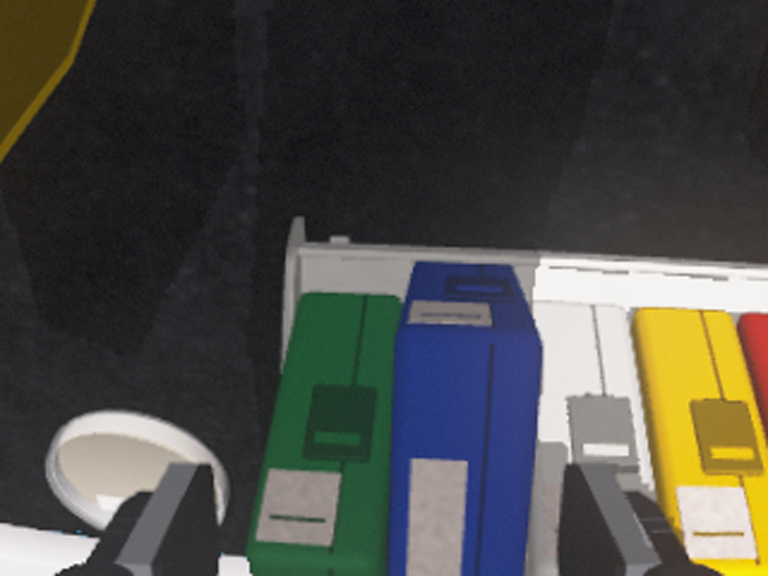

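```bash
python3 - <<'E'
from workcell import r
print(r.get_obs()["qpos"].round(3))
E
```

```text
[ 0.083  0.176 -0.202  2.389  0.996  0.154  0.57 ]
```

```bash
sed -i 's/np.radians(30)/np.radians(12)/' st2.py; python3 st2.py g2b
```

```text
6.65 [ 0.4599 -0.0073  0.2127] [ 0.0588  0.2912 -0.0011] [ 0.13  0.57 -0.48] 0.05981294745524736
```

Wrist joint 6 was at its limit there, so I take a 12° tool tilt instead.

{"op": "send_rows", "data": {"deltas": [{"x": 0.015,"y": 0.003,"z": 0.0,"ax": 0.03,"ay": 0.145,"az": 0.0,"fingers": 0.3},{"x": 0.015,"y": 0.003,"z": 0.0,"ax": 0.03,"ay": 0.145,"az": 0.0,"fingers": 0.3},{"x": 0.012,"y": 0.003,"z": -0.01,"ax": 0.0,"ay": 0.0,"az": 0.0,"fingers": 0.3},{"x": 0.0,"y": 0.0,"z": 0.0,"ax": 0.0,"ay": 0.0,"az": 0.0,"fingers": 0.3},{"x": 0.0,"y": 0.0,"z": 0.0,"ax": 0.0,"ay": 0.0,"az": 0.0,"fingers": 0.3}]}}

```text
clock: 7.28
tcp_pos: [0.4948, -0.006, 0.2015]
tcp_rot: [0.568, 0.572, -0.442, -0.393]
contact_force: [0.2, -0.2, -0.8]
opening: 0.0602
```

```bash
python3 st2.py g3
```

```text
7.325 [ 0.4946 -0.0059  0.2014] [0.0488 0.0976 0.0074] [-0.04 -0.1   0.31] 0.059819653526532235
```

View pics/g3.png

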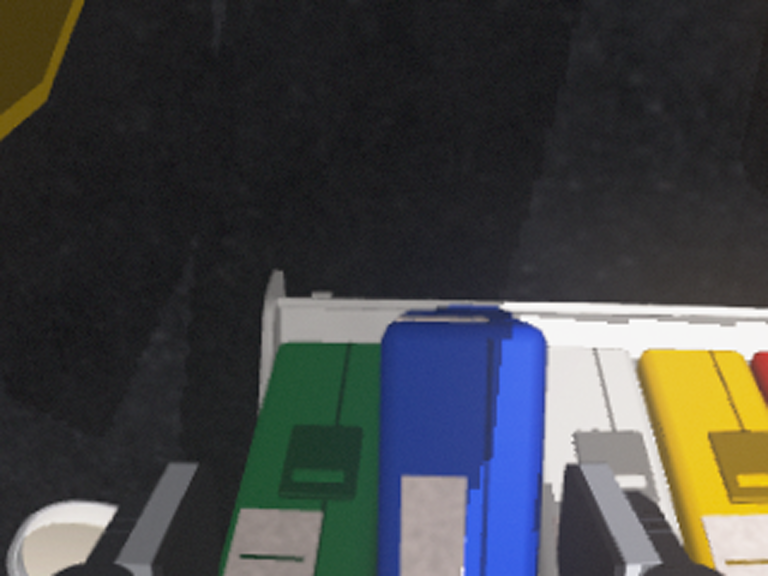

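{"op": "send_rows", "data": {"deltas": [{"x": 0.005,"y": 0.004,"z": 0.0,"ax": 0.025,"ay": 0.05,"az": 0.004,"fingers": 0.3},{"x": 0.0,"y": 0.003,"z": 0.0,"ax": 0.024,"ay": 0.048,"az": 0.004,"fingers": 0.3},{"x": 0.0,"y": 0.0,"z": 0.0,"ax": 0.0,"ay": 0.0,"az": 0.0,"fingers": 0.3},{"x": 0.0,"y": 0.0,"z": 0.0,"ax": 0.0,"ay": 0.0,"az": 0.0,"fingers": 0.3}]}}

```text
clock: 7.82
tcp_pos: [0.4965, 0.0029, 0.2009]
tcp_rot: [0.533, 0.565, -0.46, -0.431]
contact_force: [-0.2, -0.4, -0.1]
opening: 0.0599
```

```bash
python3 st2.py g4;python3 -c "
from workcell import r
print(r.get_obs()['qpos'].round(3))"
```

```text
7.875 [0.4965 0.0029 0.2009] [ 0.0041 -0.0024 -0.0062] [-0.35 -0.38  0.69] 0.05947121449885376
[ 0.379  0.349 -0.525  2.144  0.382  0.514  1.214]
```

View pics/g4.png

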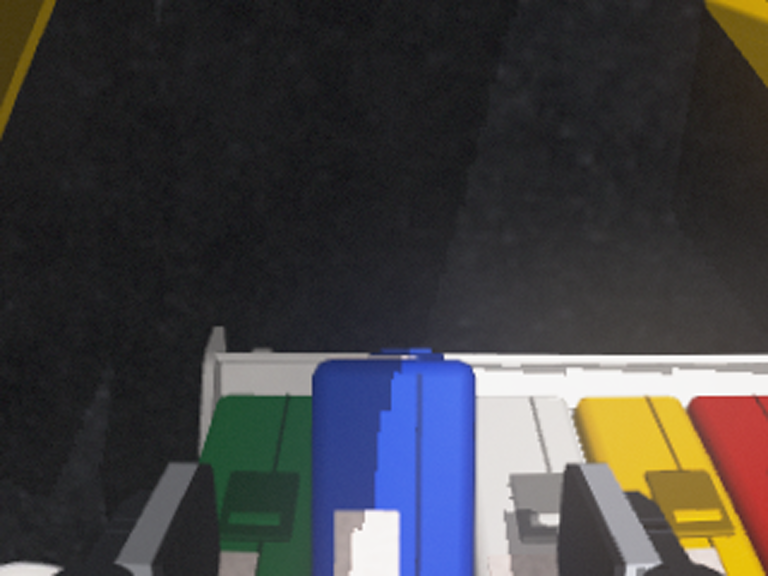

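{"op": "send_rows", "data": {"deltas": [{"x": 0.008,"y": 0.0004,"z": -0.02,"ax": 0.004,"ay": 0.0,"az": -0.006,"fingers": 0.3},{"x": 0.004,"y": 0.0,"z": -0.012,"ax": 0.0,"ay": 0.0,"az": 0.0,"fingers": 0.3},{"x": 0.0,"y": 0.0,"z": 0.0,"ax": 0.0,"ay": 0.0,"az": 0.0,"fingers": 0.3},{"x": 0.0,"y": 0.0,"z": 0.0,"ax": 0.0,"ay": 0.0,"az": 0.0,"fingers": 0.3}]}}

```text
clock: 8.38
tcp_pos: [0.508, 0.0036, 0.1686]
tcp_rot: [0.534, 0.564, -0.458, -0.432]
contact_force: [-0.8, -0.2, 0.0]
opening: 0.0598
```

```bash
python3 st2.py g5
```

```text
8.425 [0.5081 0.0036 0.1687] [ 0.0026 -0.0003 -0.0016] [-0.08 -0.11 -0.39] 0.05957849688945531
```

View pics/g5.png

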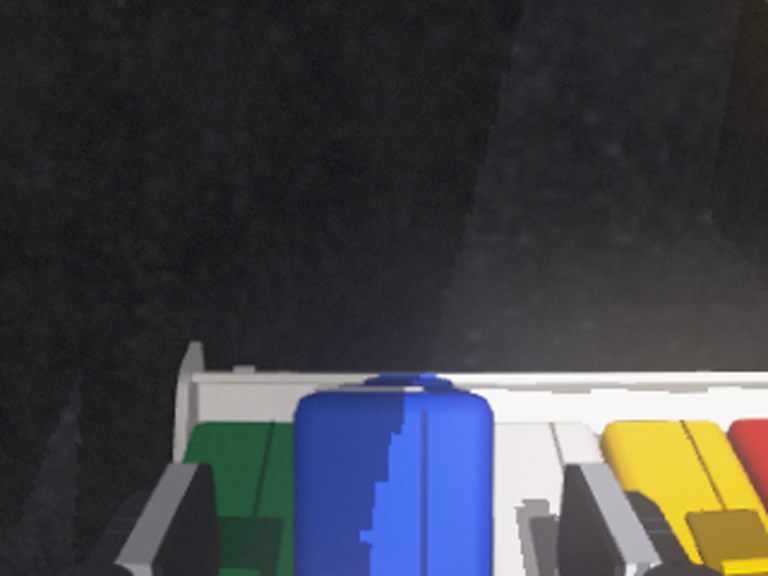

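{"op": "send_rows", "data": {"deltas": [{"x": 0.004,"y": 0.0004,"z": -0.015,"ax": 0.0,"ay": 0.0,"az": 0.0,"fingers": 0.3},{"x": 0.002,"y": 0.0,"z": -0.01,"ax": 0.0,"ay": 0.0,"az": 0.0,"fingers": 0.3},{"x": 0.0,"y": 0.0,"z": 0.0,"ax": 0.0,"ay": 0.0,"az": 0.0,"fingers": 0.3},{"x": 0.0,"y": 0.0,"z": 0.0,"ax": 0.0,"ay": 0.0,"az": 0.0,"fingers": 0.3}]}}

```text
clock: 8.93
tcp_pos: [0.5145, 0.0038, 0.1422]
tcp_rot: [0.534, 0.564, -0.458, -0.431]
contact_force: [0.2, -1.4, 0.0]
opening: 0.0601
```

```bash
python3 st2.py g6; python3 - <<'E'
from h import *
from workcell import r
f=r.grab_frame("side"); cv2.imwrite("pics/side6.png",crop(f["image"][:,:,::-1],195,120,395,320,4))
E
```

```text
8.975 [0.5144 0.0038 0.1422] [ 0.0028  0.0001 -0.0014] [0.4  0.74 0.38] 0.05960984057787783
```

View pics/g6.png

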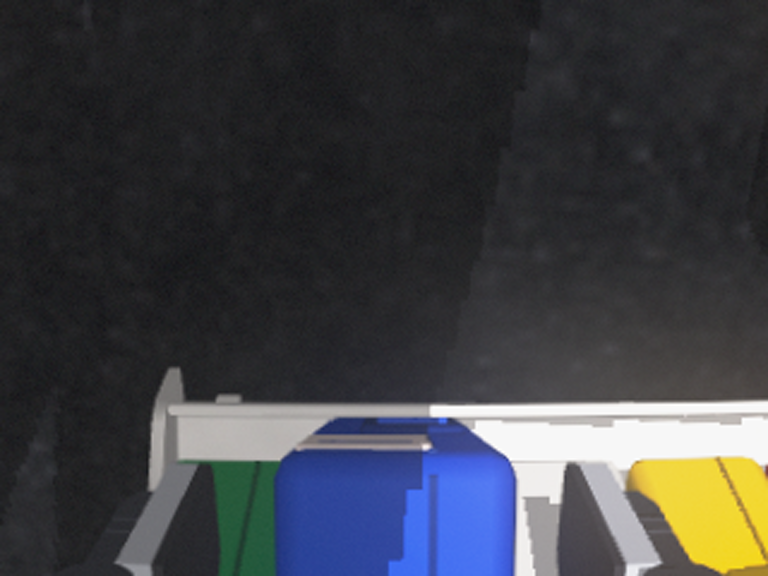

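View pics/side6.png

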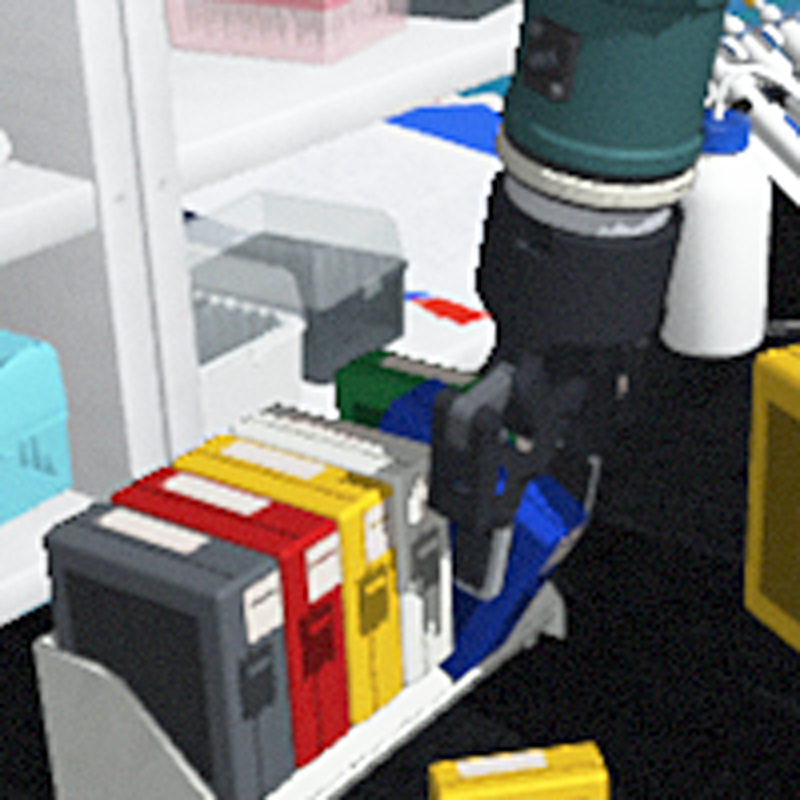

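{"op": "send_rows", "data": {"deltas": [{"x": 0.0,"y": 0.0007,"z": 0.0,"ax": 0.0,"ay": 0.0,"az": 0.0,"fingers": 0.5},{"x": 0.0,"y": 0.0,"z": 0.0,"ax": 0.0,"ay": 0.0,"az": 0.0,"fingers": 1.0},{"x": 0.0,"y": 0.0,"z": 0.0,"ax": 0.0,"ay": 0.0,"az": 0.0,"fingers": 1.0},{"x": 0.0,"y": 0.0,"z": 0.0,"ax": 0.0,"ay": 0.0,"az": 0.0,"fingers": 1.0}]}}

```text
clock: 9.52
tcp_pos: [0.5147, 0.0046, 0.143]
tcp_rot: [0.535, 0.564, -0.458, -0.431]
contact_force: [1.1, 0.3, -1.2]
opening: 0.0335
```

```bash
python3 st2.py g7
```

```text
9.575 [0.5146 0.0046 0.1429] [ 0.0027  0.0015 -0.0011] [ 0.09  0.8  -2.1 ] 0.03336609180934255
```

View pics/g7.png

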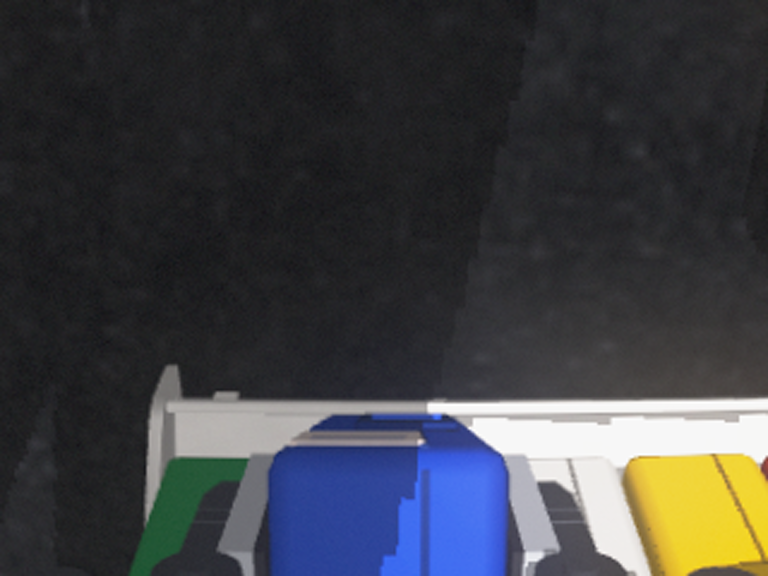

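{"op": "send_rows", "data": {"deltas": [{"x": -0.004,"y": -0.0002,"z": 0.007,"ax": 0.0,"ay": 0.0,"az": 0.0,"fingers": 1.0},{"x": -0.006,"y": -0.0003,"z": 0.01,"ax": 0.0,"ay": 0.0,"az": 0.0,"fingers": 1.0},{"x": -0.006,"y": -0.0003,"z": 0.01,"ax": 0.0,"ay": 0.0,"az": 0.0,"fingers": 1.0},{"x": -0.006,"y": -0.0003,"z": 0.01,"ax": 0.0,"ay": 0.0,"az": 0.0,"fingers": 1.0}]}}

```text
clock: 10.07
tcp_pos: [0.4902, 0.0032, 0.1815]
tcp_rot: [0.534, 0.564, -0.459, -0.432]
contact_force: [0.4, -0.2, -1.0]
opening: 0.0333
```

```bash
python3 st2.py g8;  python3 - <<'E'
from h import *
from workcell import r
f=r.grab_frame("side"); cv2.imwrite("pics/side8.png",crop(f["image"][:,:,::-1],195,120,395,320,4))
E
```

```text
10.125 [0.49   0.0033 0.1825] [ 0.0039 -0.0003 -0.0015] [-1.28 -0.55 -1.  ] 0.03351084162818008
```

View pics/side8.png

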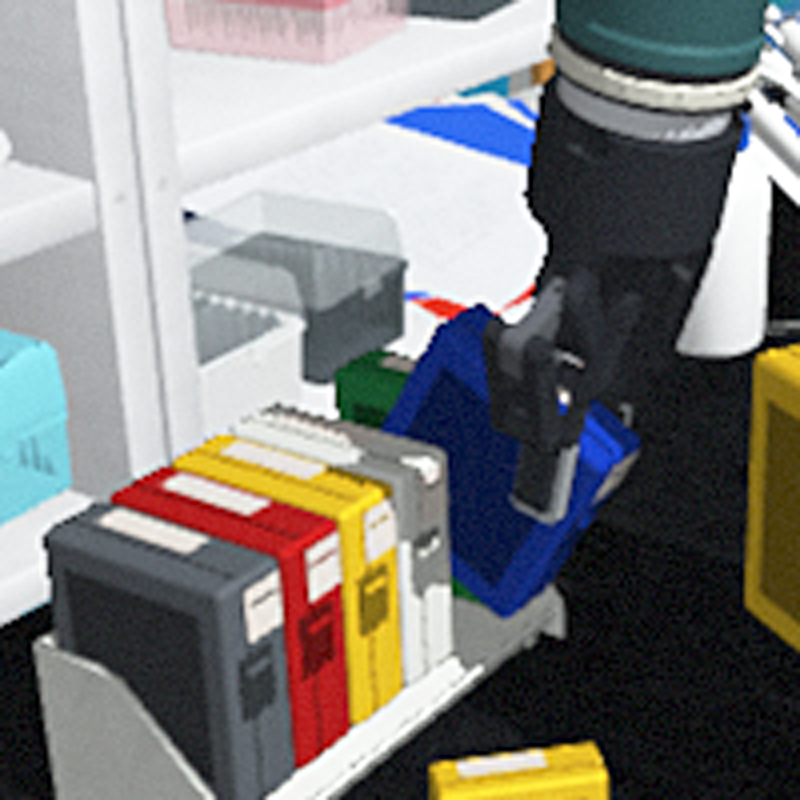

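{"op": "send_rows", "data": {"deltas": [{"x": -0.008,"y": -0.0004,"z": 0.02,"ax": 0.0,"ay": 0.0,"az": 0.0,"fingers": 1.0},{"x": -0.008,"y": -0.0004,"z": 0.02,"ax": 0.0,"ay": 0.0,"az": 0.0,"fingers": 1.0},{"x": -0.006,"y": -0.0003,"z": 0.02,"ax": 0.0,"ay": 0.0,"az": 0.0,"fingers": 1.0},{"x": -0.006,"y": -0.0003,"z": 0.02,"ax": 0.0,"ay": 0.0,"az": 0.0,"fingers": 1.0},{"x": 0.0,"y": 0.0,"z": 0.02,"ax": 0.0,"ay": 0.0,"az": 0.0,"fingers": 1.0},{"x": 0.0,"y": 0.0,"z": 0.02,"ax": 0.0,"ay": 0.0,"az": 0.0,"fingers": 1.0},{"x": 0.0,"y": 0.0,"z": 0.0,"ax": 0.0,"ay": 0.0,"az": 0.0,"fingers": 1.0}]}}

```text
clock: 11.05
tcp_pos: [0.4602, 0.0012, 0.3052]
tcp_rot: [0.535, 0.563, -0.459, -0.431]
contact_force: [-0.0, -0.2, -2.0]
opening: 0.0334
```

```bash
python3 st2.py g9;  python3 - <<'E'
from h import *
from workcell import r
print(r.get_obs()["qpos"].round(2))
f=r.grab_frame("side"); cv2.imwrite("pics/side9.png",f["image"][:,:,::-1])
E
```

```text
11.1 [0.4595 0.001  0.3042] [ 0.0047 -0.0031 -0.0003] [-0.42 -0.2  -1.58] 0.03335822291323561
[ 0.55  0.12 -0.66  2.12  0.13  0.72  1.44]
```

View pics/side9.png

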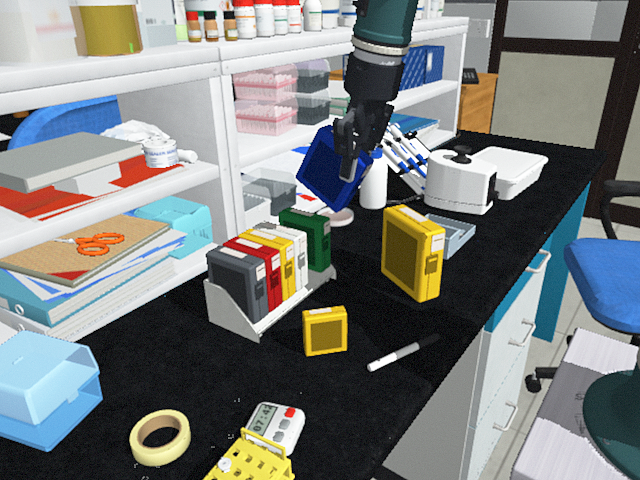

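```bash
python3 - <<'E'
from h import *
from workcell import r
g=r.grab_frame("side")
b=atz(g,(424,301),0)[0]; print(b)
for z in (.1,.12,.13,.14,.15,.17): print(z,proj(g,[b[0],b[1],z]))
E
```

```text
[ 0.37844537 -0.08442285  0.        ]
0.1 [[428.53121705 250.15302005]]
0.12 [[429.49804361 239.3037912 ]]
0.13 [[429.9895813  233.78800886]]
0.14 [[430.48665731 228.21007827]]
0.15 [[430.98936579 222.56894312]]
0.17 [[432.01206744 211.0927128 ]]
```

{"op": "send_rows", "data": {"deltas": [{"x": 0.0,"y": -0.02,"z": 0.02,"ax": 0.0,"ay": 0.1,"az": -0.01,"fingers": 1.0},{"x": 0.0,"y": -0.04,"z": 0.0,"ax": 0.0,"ay": 0.1,"az": -0.01,"fingers": 1.0},{"x": 0.0,"y": -0.045,"z": 0.0,"ax": 0.0,"ay": 0.1,"az": -0.01,"fingers": 1.0},{"x": 0.0,"y": -0.045,"z": 0.0,"ax": 0.0,"ay": 0.1,"az": -0.01,"fingers": 1.0},{"x": 0.0,"y": -0.045,"z": 0.0,"ax": 0.0,"ay": 0.1,"az": -0.008,"fingers": 1.0},{"x": 0.0,"y": -0.04,"z": 0.0,"ax": 0.0,"ay": 0.0,"az": 0.0,"fingers": 1.0},{"x": 0.0,"y": -0.02,"z": 0.0,"ax": 0.0,"ay": 0.0,"az": 0.0,"fingers": 1.0},{"x": 0.0,"y": 0.0,"z": 0.0,"ax": 0.0,"ay": 0.0,"az": 0.0,"fingers": 1.0}]}}

```text
clock: 12.2
tcp_pos: [0.4565, -0.2596, 0.3138]
tcp_rot: [-0.406, -0.42, 0.572, 0.576]
contact_force: [0.3, 1.3, -2.3]
opening: 0.0332
```

```bash
cat > st3.py <<'E'
from h import *
from workcell import r
import sys
o=r.get_obs(); print(o["clock"],o["tcp_pos"].round(4),turn(o,.007,np.radians(-18)).round(4),o["contact_force"].round(2),o["opening"],o["qpos"].round(2))
for n,c,k in [("side",(340,80,540,280),4),("top",(400,190,580,340),4.4),("wrist",(80,0,560,360),1.6)]:
    f=r.grab_frame(n); cv2.imwrite(f"pics/{sys.argv[1]}_{n}.png",crop(f["image"][:,:,::-1],*c,k))
E
python3 st3.py p1
```

```text
12.2 [ 0.4565 -0.2596  0.3138] [-0.0196 -0.0087 -0.0008] [ 0.32  1.28 -2.26] 0.033231652839796254 [ 0.75  0.42 -0.45  1.72  0.26  1.36  1.79]
```

View pics/p1_side.png

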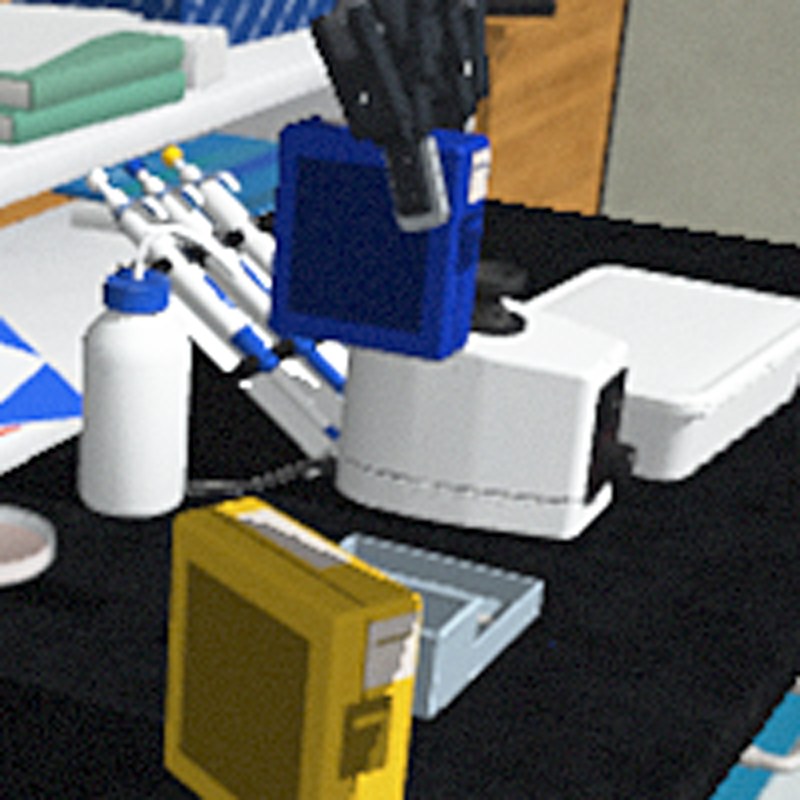

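View pics/p1_top.png

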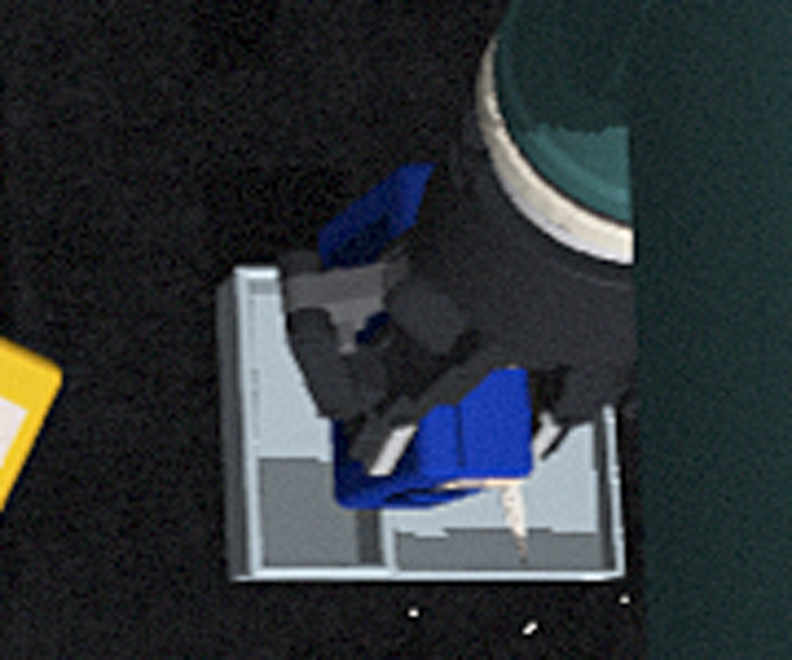

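View pics/p1_wrist.png

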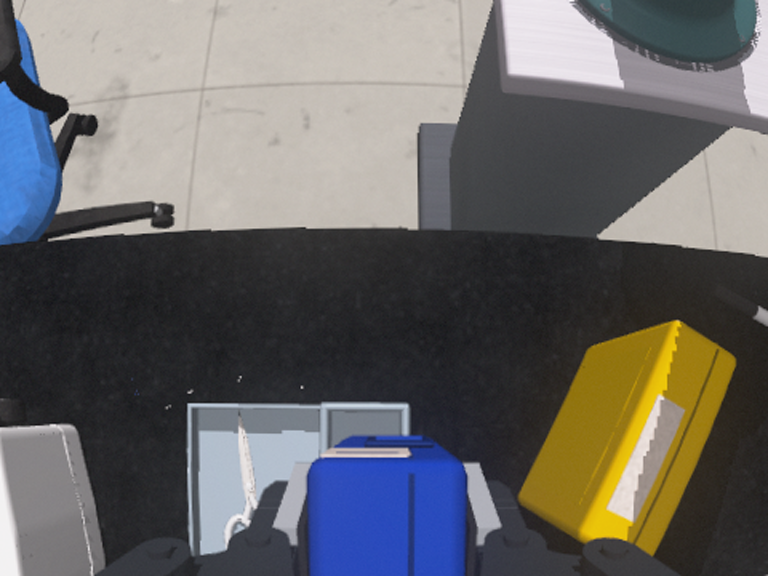

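```bash
cat > bx.py <<'E'
from h import *
from workcell import r
import sys
# box in tool
th=np.radians(float(sys.argv[2]) if len(sys.argv)>2 else 30)
dx,dz=[float(v) for v in sys.argv[3:5]] if len(sys.argv)>3 else (0,0)
tcp0=np.array([.5146,.0046,.1429]); T0=T(.055,np.radians(12))
B0=R.from_euler('z',.055)*R.from_euler('y',-np.radians(30))
p0=np.array([.582+.0104+dx,.0046+.078*.055,.036+dz])
rel=T0.inv().apply(p0-tcp0); relR=T0.inv()*B0*R.from_euler('y',np.radians(30)-th)
o=r.get_obs(); Tn=R.from_quat(o["tcp_rot"]); org=o["tcp_pos"]+Tn.apply(rel); Rb=Tn*relR
print("clock",o["clock"],"tcp",o["tcp_pos"].round(4),"box org",org.round(4),"up",Rb.apply([0,0,1]).round(3),"yaw",Rb.as_matrix()[1,0].round(3),"F",o["contact_force"].round(2),o["opening"])
P=org+Rb.apply([[x,y,z] for y in(.017,-.017) for x,z in[(-.046,0),(.046,0),(.046,.1),(-.046,.1)]])
c=np.array([.4635,-.267]); 
for n,cr,k in [("side",(340,80,540,280),4),("top",(400,190,580,340),4.4)]:
    f=r.grab_frame(n); im=crop(f["image"][:,:,::-1],*cr,k); q=((proj(f,P)-cr[:2]+.5)*k).astype(int)
    for a,b in [(0,1),(1,2),(2,3),(3,0),(4,5),(5,6),(6,7),(7,4),(0,4),(1,5),(2,6),(3,7)]: cv2.line(im,q[a].tolist(),q[b].tolist(),(255,0,255),1)
    cv2.imwrite(f"pics/{sys.argv[1]}_{n}.png",im)
E
python3 bx.py b1
```

```text
clock 12.35 tcp [ 0.457  -0.2572  0.3147] box org [ 0.4701 -0.2544  0.1831] up [ 0.008 -0.02   1.   ] yaw 0.012 F [ 0.68  0.34 -1.88] 0.03324826009842482
```

View pics/b1_side.png

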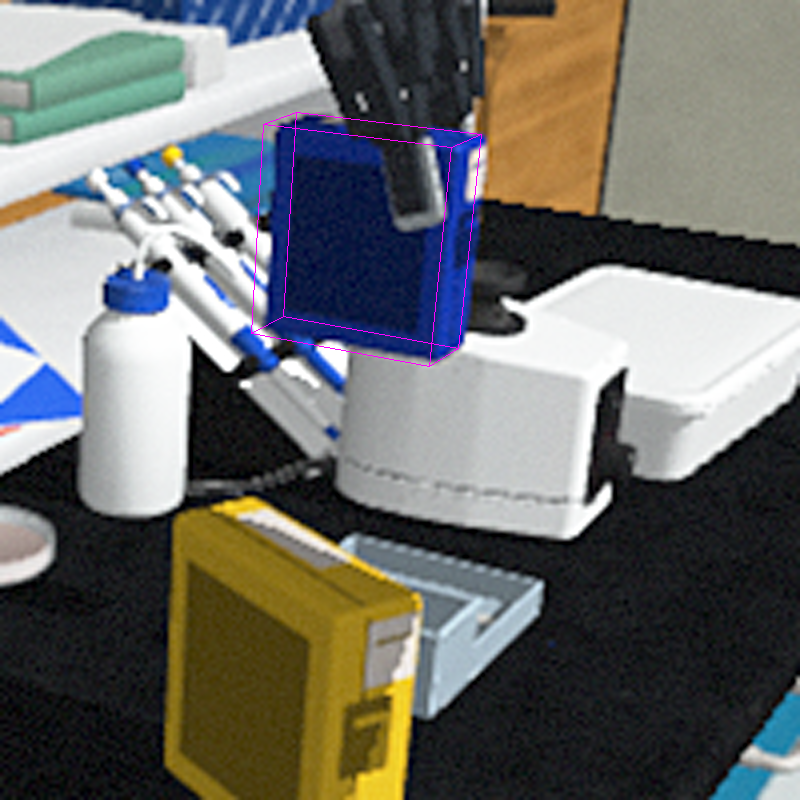

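View pics/b1_top.png

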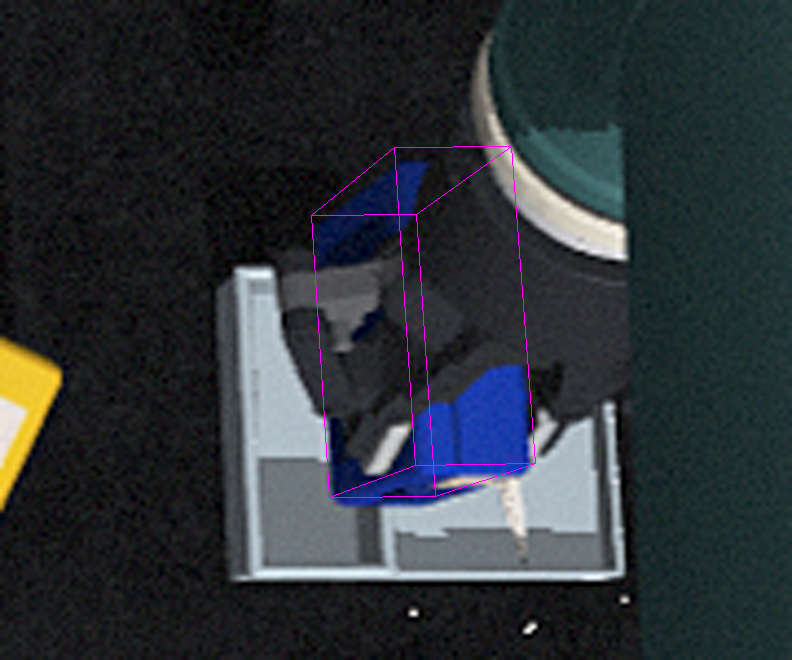

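```bash
python3 - <<'E'
from h import *
from workcell import r
f=r.grab_frame("side"); cv2.imwrite("pics/z.png",crop(f["image"][:,:,::-1],400,100,470,175,8))
E
```

```text
(no output)
```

View pics/z.png

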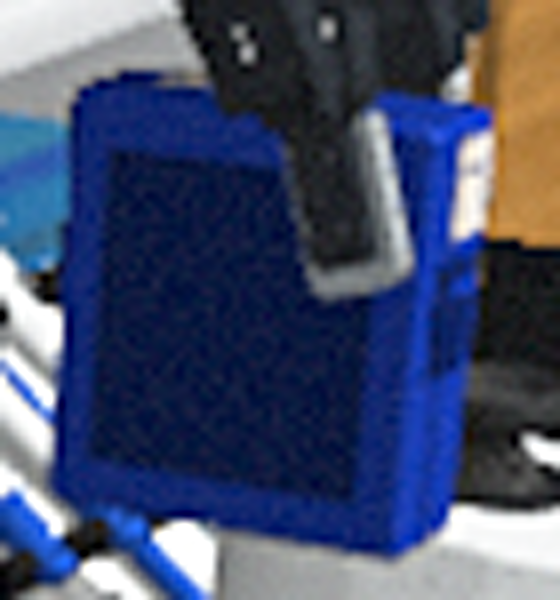

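```bash
python3 - <<'E'
from h import *
from workcell import r
from scipy.optimize import least_squares
f=r.grab_frame("side"); o=r.get_obs(); print(o["tcp_pos"])
px=np.array([(72,86),(52,500),(403,558),(433,118)])/8+[400,100]
def P(p):
    x,y,z,t=p; m=np.array([[.046,.017,.1],[.046,.017,0],[-.046,.017,0],[-.046,.017,.1]])
    return [x,y,z]+(R.from_euler('z',.012)*R.from_euler('xy',[.02,t])).apply(m)
s=least_squares(lambda p:(proj(f,P(p))-px).ravel(),[.467,-.2545,.183,0]); print(s.x,s.fun.round(1))
E
```

```text
[ 0.45708486 -0.2579044   0.31524805]
[ 0.47050584 -0.272416    0.18026865  0.03427778] [-0.6  0.1 -0.1 -0.1  0.1 -0.5  0.5  0.4]
```

```bash
python3 - <<'E'
from h import *
from workcell import r
t=r.grab_frame("top"); w=r.grab_frame("wrist")
p=np.array([(100,85),(265,80),(280,470),(118,475)])/6+[440,240]
a=atz(t,p,.045); print(a.round(4),a.mean(0))
q=np.array([(322,404),(410,404)])/1.6+[80,0]
print(watz(w,q,.045).round(4))
E
```

```text
[[ 0.5155 -0.2444  0.045 ]
 [ 0.5169 -0.2897  0.045 ]
 [ 0.4103 -0.2884  0.045 ]
 [ 0.4089 -0.2448  0.045 ]] [ 0.46289265 -0.26683642  0.045     ]
[[ 0.4096 -0.2935  0.045 ]
 [ 0.409  -0.2402  0.045 ]]
```

{"op": "send_rows", "data": {"deltas": [{"x": -0.005,"y": -0.009,"z": -0.03,"ax": -0.02,"ay": -0.025,"az": -0.01,"fingers": 1.0},{"x": 0.0,"y": 0.0,"z": -0.03,"ax": 0.0,"ay": 0.0,"az": 0.0,"fingers": 1.0},{"x": 0.0,"y": 0.0,"z": -0.02,"ax": 0.0,"ay": 0.0,"az": 0.0,"fingers": 1.0},{"x": 0.0,"y": 0.0,"z": -0.01,"ax": 0.0,"ay": 0.0,"az": 0.0,"fingers": 1.0},{"x": 0.0,"y": 0.0,"z": 0.0,"ax": 0.0,"ay": 0.0,"az": 0.0,"fingers": 1.0},{"x": 0.0,"y": 0.0,"z": 0.0,"ax": 0.0,"ay": 0.0,"az": 0.0,"fingers": 1.0}]}}

```text
clock: 13.4
tcp_pos: [0.4532, -0.2669, 0.2253]
tcp_rot: [-0.423, -0.421, 0.569, 0.566]
contact_force: [0.2, 0.4, -3.1]
opening: 0.0333
```

```bash
python3 bx.py b2 28.6 -0.002 0
```

```text
clock 13.4 tcp [ 0.4532 -0.2669  0.2253] box org [ 0.4686 -0.2674  0.0951] up [0.001 0.005 1.   ] yaw 0.002 F [ 0.17  0.42 -3.07] 0.03330262310284925
```

View pics/b2_side.png

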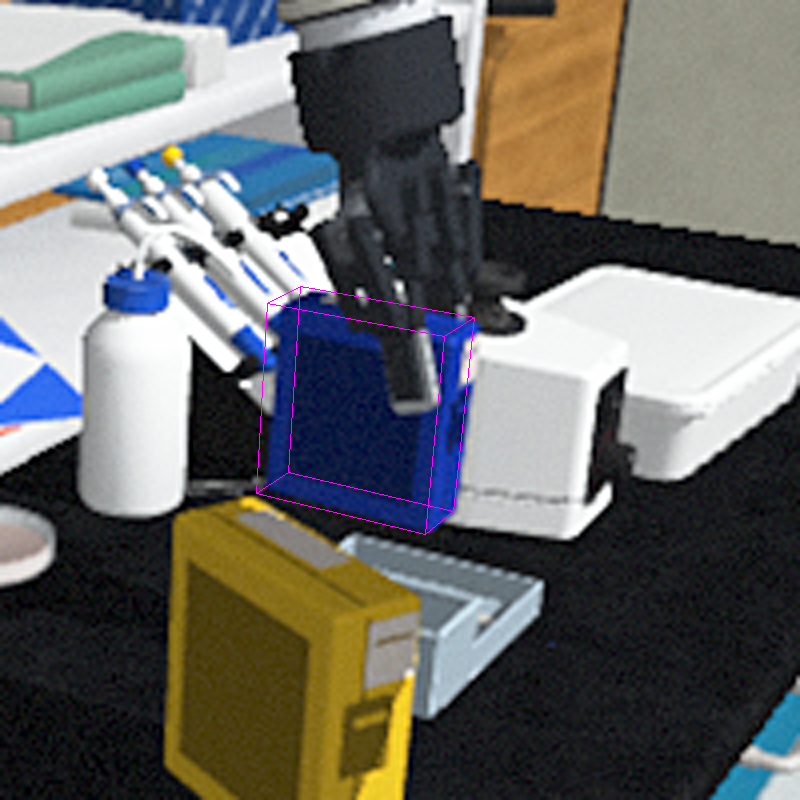

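View pics/b2_top.png

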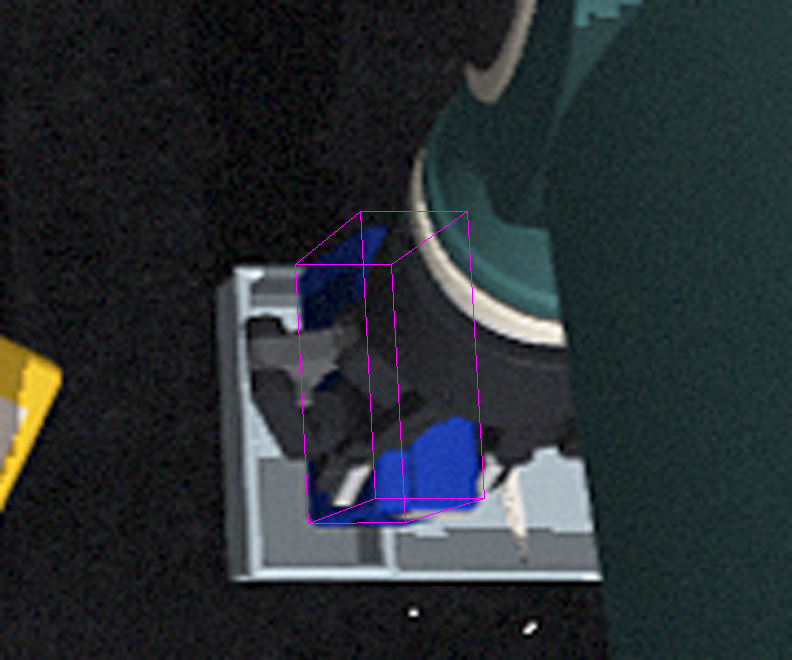

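{"op": "send_rows", "data": {"deltas": [{"x": 0.0,"y": 0.0,"z": -0.02,"ax": 0.005,"ay": 0.0,"az": 0.0,"fingers": 1.0},{"x": 0.0,"y": 0.0,"z": -0.012,"ax": 0.0,"ay": 0.0,"az": 0.0,"fingers": 1.0},{"x": 0.0,"y": 0.0,"z": 0.0,"ax": 0.0,"ay": 0.0,"az": 0.0,"fingers": 1.0},{"x": 0.0,"y": 0.0,"z": 0.0,"ax": 0.0,"ay": 0.0,"az": 0.0,"fingers": 1.0}]}}

```text
clock: 14.0
tcp_pos: [0.4532, -0.267, 0.1912]
tcp_rot: [-0.422, -0.423, 0.568, 0.567]
contact_force: [-0.0, 0.8, -2.0]
opening: 0.0333
```

```bash
python3 bx.py b3 28.6 -0.0065 0; python3 st3.py p3
```

```text
clock 14.0 tcp [ 0.4532 -0.267   0.1912] box org [ 0.4646 -0.2666  0.0632] up [ 0.001 -0.     1.   ] yaw 0.002 F [-0.05  0.79 -2.  ] 0.03327689960469236
14.1 [ 0.4532 -0.2671  0.1915] [0.0001 0.0242 0.0051] [ 0.68  0.06 -2.55] 0.033449321165076096 [ 0.73  0.56 -0.41  1.83  0.35  1.1   1.71]
```

View pics/b3_side.png

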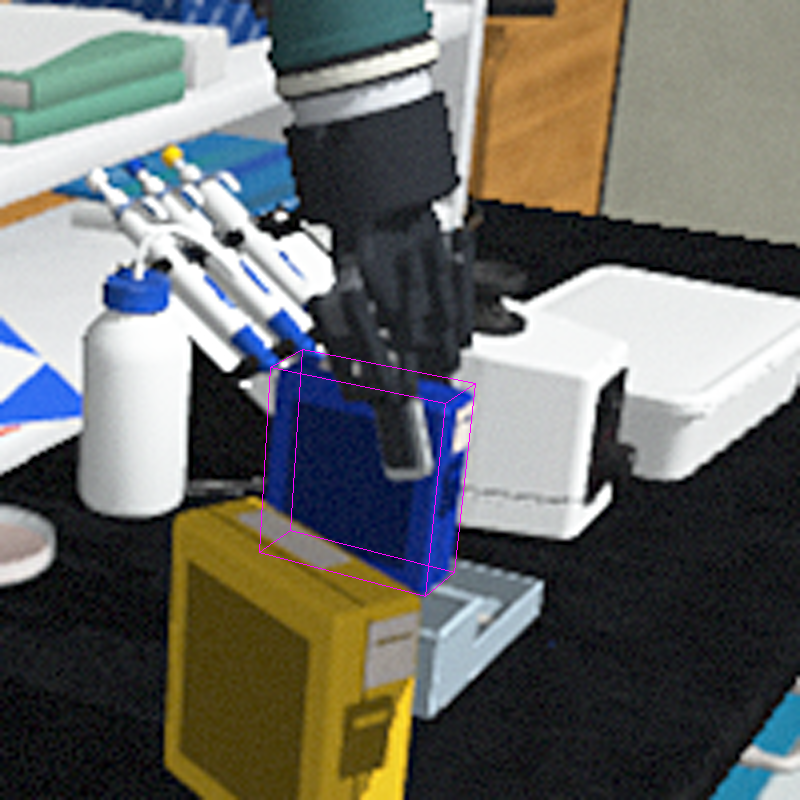

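View pics/b3_top.png

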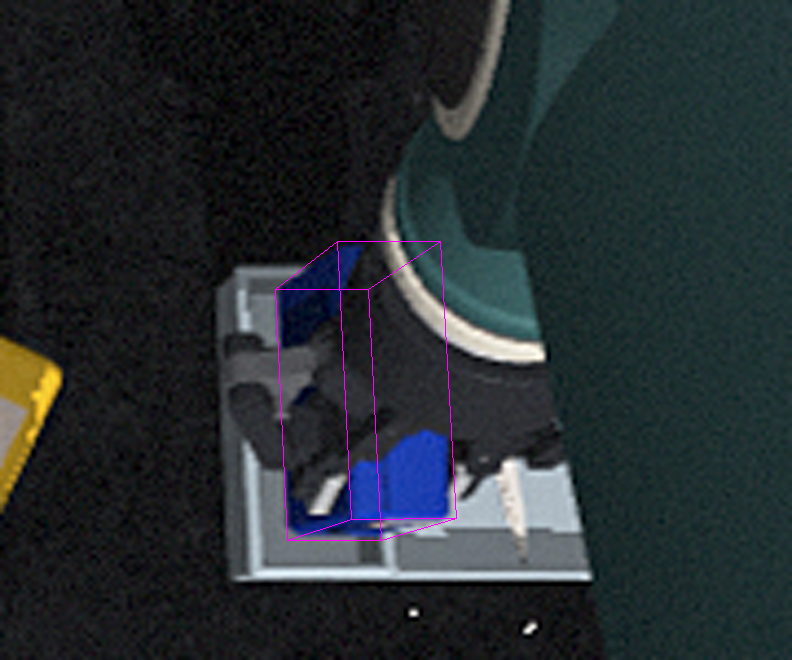

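View pics/p3_wrist.png

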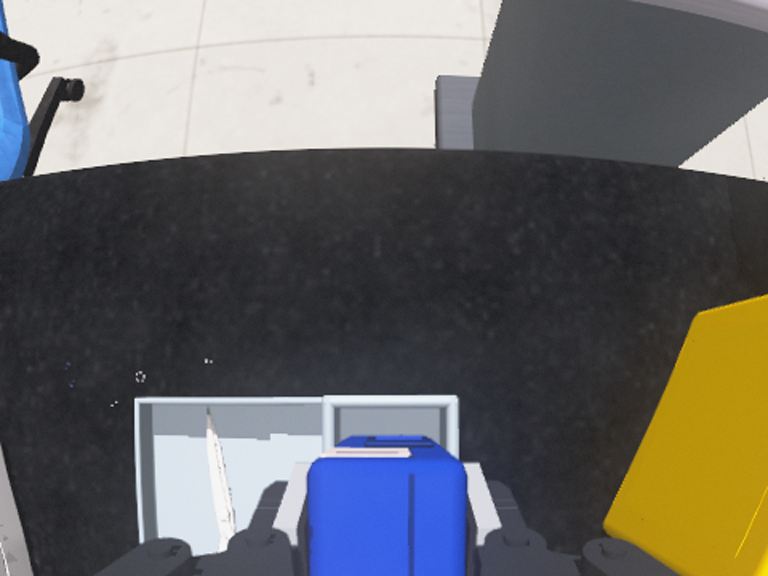

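{"op": "send_rows", "data": {"deltas": [{"x": -0.001,"y": 0.0,"z": -0.012,"ax": 0.0,"ay": 0.0,"az": 0.0,"fingers": 1.0},{"x": 0.0,"y": 0.0,"z": -0.012,"ax": 0.0,"ay": 0.0,"az": 0.0,"fingers": 1.0},{"x": 0.0,"y": 0.0,"z": -0.006,"ax": 0.0,"ay": 0.0,"az": 0.0,"fingers": 1.0},{"x": 0.0,"y": 0.0,"z": 0.0,"ax": 0.0,"ay": 0.0,"az": 0.0,"fingers": 1.0}]}}

```text
clock: 14.75
tcp_pos: [0.452, -0.2671, 0.1594]
tcp_rot: [-0.422, -0.423, 0.568, 0.566]
contact_force: [-0.8, -0.0, -1.2]
opening: 0.0332
```

```bash
python3 bx.py b4 28.6 -0.0065 0; python3 st3.py p4
```

```text
clock 14.75 tcp [ 0.452  -0.2671  0.1594] box org [ 0.4635 -0.2668  0.0313] up [0. 0. 1.] yaw 0.002 F [-0.8  -0.05 -1.2 ] 0.033200060386379994
14.85 [ 0.4523 -0.2673  0.16  ] [0.0008 0.0252 0.0053] [ 0.2  -0.64 -1.31] 0.03348526577891094 [ 0.72  0.6  -0.4   1.85  0.37  1.04  1.69]
```

View pics/p4_wrist.png

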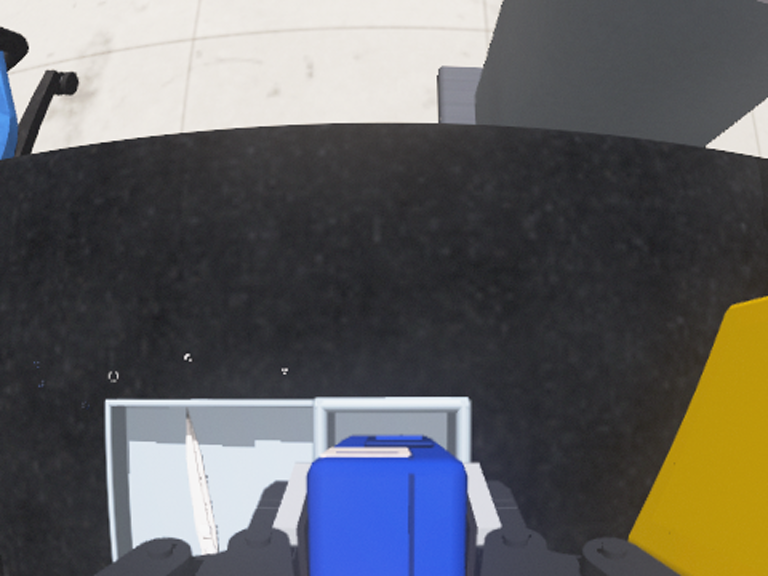

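View pics/p4_top.png

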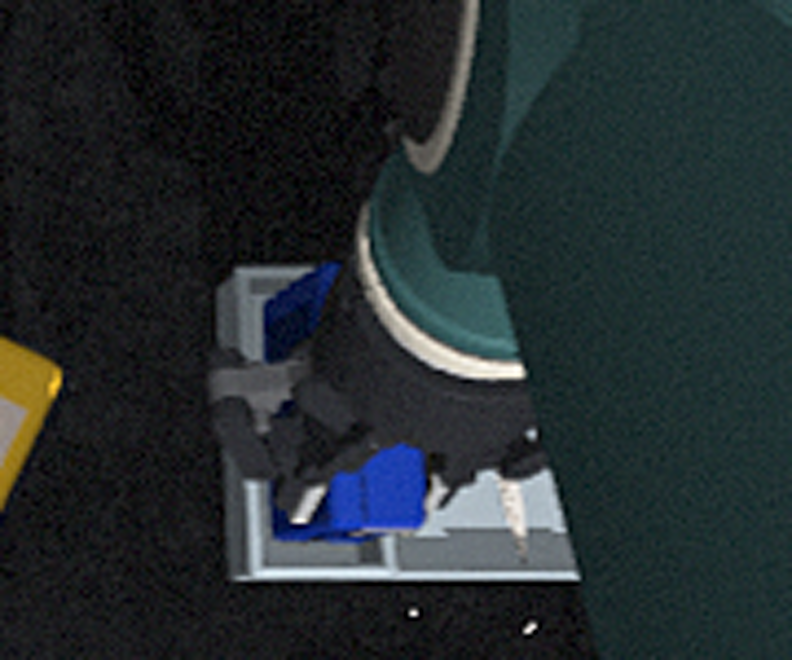

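{"op": "send_rows", "data": {"deltas": [{"x": 0.0,"y": 0.0,"z": -0.009,"ax": 0.0,"ay": 0.0,"az": 0.0,"fingers": 1.0},{"x": 0.0,"y": 0.0,"z": -0.007,"ax": 0.0,"ay": 0.0,"az": 0.0,"fingers": 1.0},{"x": 0.0,"y": 0.0,"z": -0.003,"ax": 0.0,"ay": 0.0,"az": 0.0,"fingers": 1.0},{"x": 0.0,"y": 0.0,"z": 0.0,"ax": 0.0,"ay": 0.0,"az": 0.0,"fingers": 1.0}]}}

```text
clock: 15.5
tcp_pos: [0.4526, -0.2675, 0.1403]
tcp_rot: [-0.423, -0.423, 0.567, 0.566]
contact_force: [-1.0, 1.0, -2.2]
opening: 0.0335
```

{"op": "send_rows", "data": {"deltas": [{"x": 0.0,"y": 0.0,"z": -0.003,"ax": 0.0,"ay": 0.0,"az": 0.0,"fingers": 1.0},{"x": 0.0,"y": 0.0,"z": -0.001,"ax": 0.0,"ay": 0.0,"az": 0.0,"fingers": 1.0}]}}

```text
clock: 15.75
tcp_pos: [0.4527, -0.2675, 0.1365]
tcp_rot: [-0.423, -0.423, 0.567, 0.566]
contact_force: [-0.6, 1.2, 3.2]
opening: 0.033
```

{"op": "send_rows", "data": {"deltas": [{"x": 0.0,"y": 0.0,"z": -0.001,"ax": 0.0,"ay": 0.0,"az": 0.0,"fingers": 1.0},{"x": 0.0,"y": 0.0,"z": 0.0,"ax": 0.0,"ay": 0.0,"az": 0.0,"fingers": 1.0}]}}

```text
clock: 16.0
tcp_pos: [0.4529, -0.2674, 0.1367]
tcp_rot: [-0.424, -0.423, 0.568, 0.566]
contact_force: [0.2, 0.1, -2.0]
opening: 0.0334
```

```bash
python3 bx.py b5 28.6 -0.0065 0; python3 st3.py p5;  python3 - <<'E'
from h import *
from workcell import r
f=r.grab_frame("side"); cv2.imwrite("pics/z5.png",crop(f["image"][:,:,::-1],395,160,480,260,8))
E
```

```text
clock 16.0 tcp [ 0.4529 -0.2674  0.1367] box org [ 0.4647 -0.2674  0.0086] up [-0.002  0.003  1.   ] yaw 0.002 F [ 0.2   0.06 -2.03] 0.03338926535721228
16.1 [ 0.4531 -0.2675  0.1366] [0.0025 0.0266 0.0054] [1.28 0.76 0.38] 0.033443204230748126 [ 0.71  0.64 -0.38  1.86  0.39  1.    1.67]
```

View pics/z5.png

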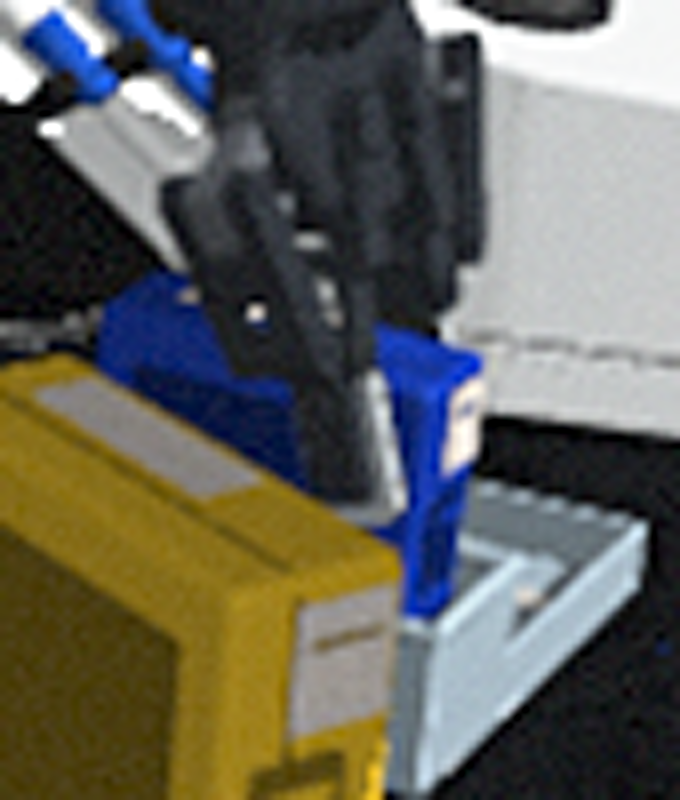

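View pics/p5_top.png

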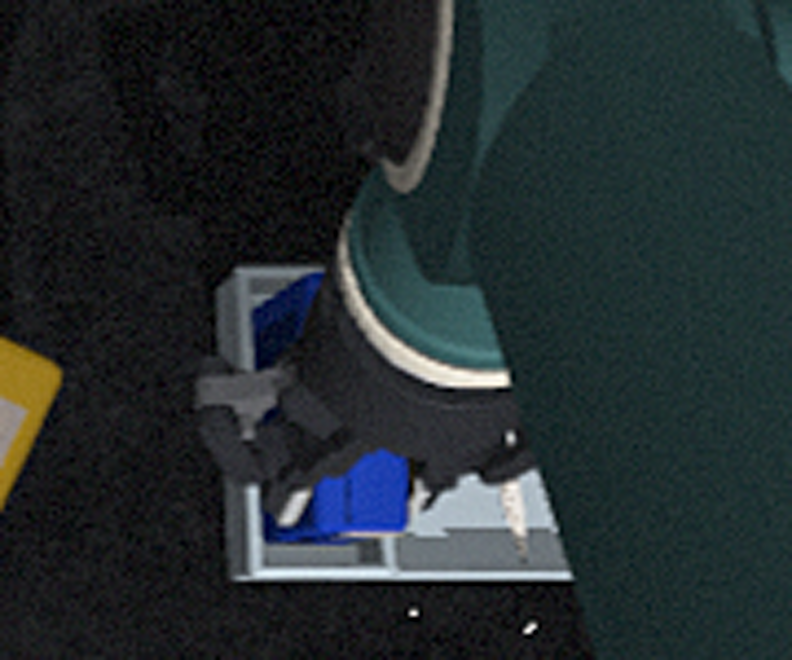

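```bash
python3 - <<'E'
from h import *
from workcell import r
t=r.grab_frame("top")
for z in (.1,.104,.108): print(z,atz(t,[(265/4.4+400,540/4.4+190),(408/4.4+400,527/4.4+190)],z).round(4)[:, :2].tolist())
E
```

```text
0.1 [[0.4155, -0.2349], [0.42, -0.2848]]
0.104 [[0.4152, -0.2341], [0.4197, -0.2837]]
0.108 [[0.415, -0.2332], [0.4194, -0.2827]]
```

View pics/b5_top.png

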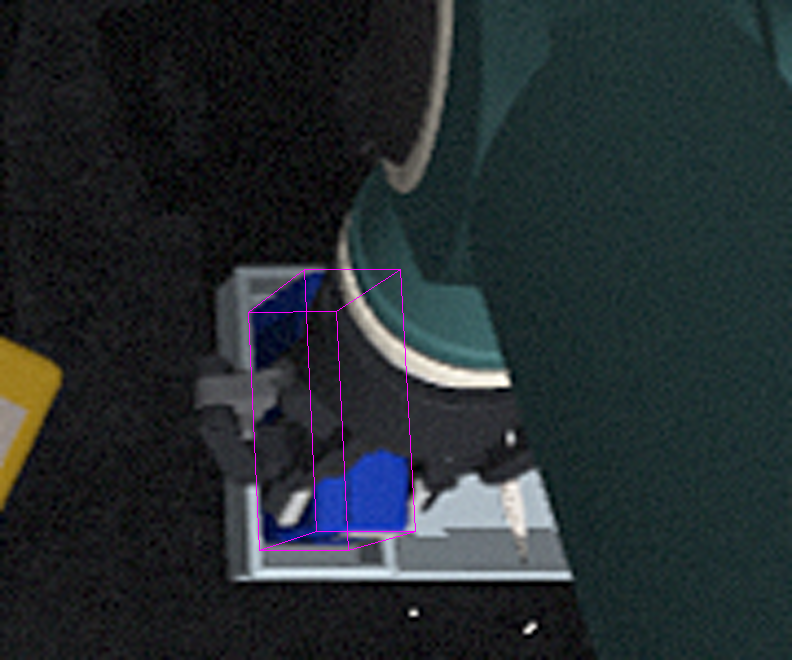

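{"op": "send_rows", "data": {"deltas": [{"x": -0.001,"y": 0.0,"z": -0.0025,"ax": 0.0,"ay": 0.0,"az": 0.0,"fingers": 1.0},{"x": 0.0,"y": 0.0,"z": -0.0015,"ax": 0.0,"ay": 0.0,"az": 0.0,"fingers": 1.0}]}}

```text
clock: 16.6
tcp_pos: [0.4533, -0.2673, 0.1364]
tcp_rot: [-0.424, -0.422, 0.568, 0.565]
contact_force: [-2.1, 0.6, 8.7]
opening: 0.0335
```

```bash
python3 - <<'E'
from workcell import r
import numpy as np
F=[];Z=[]
for i in range(5):
    o=r.get_obs(); F.append(o["contact_force"]); Z.append(o["tcp_pos"]); 
    r.grab_frame("side")
print(np.mean(F,0).round(2),np.array(F)[:,2].round(1),Z[-1],o["clock"])
E
```

```text
[-1.8   1.07 11.53] [ 8.7 12.6 11.5 12.2 12.7] [ 0.4533653  -0.26726981  0.13641896] 16.8
```

{"op": "send_rows", "data": {"deltas": [{"x": 0.0,"y": 0.0,"z": 0.001,"ax": 0.0,"ay": 0.0,"az": 0.0,"fingers": 0.5},{"x": 0.0,"y": 0.0,"z": 0.0,"ax": 0.0,"ay": 0.0,"az": 0.0,"fingers": 0.35},{"x": 0.0,"y": 0.0,"z": 0.0,"ax": 0.0,"ay": 0.0,"az": 0.0,"fingers": 0.35}]}}

```text
clock: 17.23
tcp_pos: [0.4534, -0.2674, 0.1375]
tcp_rot: [-0.424, -0.422, 0.568, 0.565]
contact_force: [0.4, 0.4, -0.4]
opening: 0.0556
```

```bash
python3 st3.py p6
```

```text
17.225 [ 0.4534 -0.2674  0.1375] [0.0044 0.0269 0.0054] [ 0.44  0.41 -0.38] 0.05563081390284652 [ 0.71  0.63 -0.38  1.86  0.39  1.    1.67]
```

View pics/p6_wrist.png

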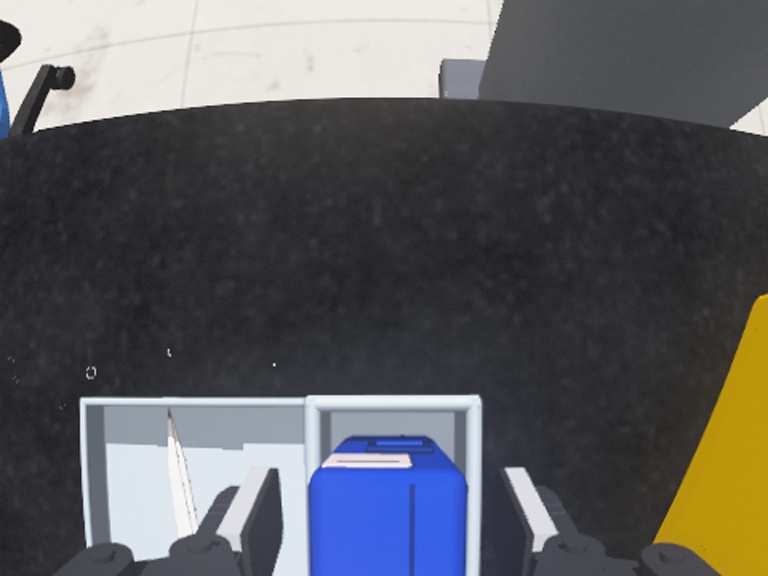

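Released cleanly; withdraw along the tool axis, then clear of the camera views.

{"op": "send_rows", "data": {"deltas": [{"x": 0.007,"y": 0.0,"z": 0.02,"ax": 0.0,"ay": 0.0,"az": 0.0,"fingers": 0.35},{"x": 0.01,"y": 0.0,"z": 0.03,"ax": 0.0,"ay": 0.0,"az": 0.0,"fingers": 0.35},{"x": 0.012,"y": 0.0,"z": 0.035,"ax": 0.0,"ay": 0.0,"az": 0.0,"fingers": 0.35},{"x": 0.0,"y": 0.0,"z": 0.05,"ax": 0.0,"ay": 0.0,"az": 0.0,"fingers": 0.35},{"x": 0.0,"y": 0.04,"z": 0.03,"ax": 0.0,"ay": -0.1,"az": 0.0,"fingers": 0.35},{"x": 0.0,"y": 0.06,"z": 0.0,"ax": 0.0,"ay": -0.1,"az": 0.0,"fingers": 0.35},{"x": 0.0,"y": 0.06,"z": 0.0,"ax": 0.0,"ay": 0.0,"az": 0.0,"fingers": 0.35},{"x": 0.0,"y": 0.06,"z": 0.0,"ax": 0.0,"ay": 0.0,"az": 0.0,"fingers": 0.35}]}}

```text
clock: 18.38
tcp_pos: [0.4816, -0.0463, 0.3064]
tcp_rot: [-0.483, -0.476, 0.518, 0.521]
contact_force: [1.4, -1.0, 0.2]
opening: 0.0555
```

{"op": "send_rows", "data": {"deltas": [{"x": 0.0,"y": 0.06,"z": 0.0,"ax": 0.0,"ay": 0.0,"az": 0.0,"fingers": 0.35},{"x": 0.0,"y": 0.06,"z": 0.0,"ax": 0.0,"ay": 0.0,"az": 0.0,"fingers": 0.35},{"x": 0.0,"y": 0.06,"z": 0.0,"ax": 0.0,"ay": 0.0,"az": 0.0,"fingers": 0.35},{"x": 0.0,"y": 0.0,"z": 0.0,"ax": 0.0,"ay": 0.0,"az": 0.0,"fingers": 0.35},{"x": 0.0,"y": 0.0,"z": 0.0,"ax": 0.0,"ay": 0.0,"az": 0.0,"fingers": 0.35}]}}

```text
clock: 19.0
tcp_pos: [0.4794, 0.1437, 0.3072]
tcp_rot: [-0.481, -0.479, 0.52, 0.519]
contact_force: [0.2, -0.6, -0.1]
opening: 0.0555
```

```bash
python3 - <<'E'
from h import *
from workcell import r
o=r.get_obs(); print(o["clock"],o["tcp_pos"],o["contact_force"].round(2))
f=r.grab_frame("top"); cv2.imwrite("pics/f_top.png",f["image"][:,:,::-1]); cv2.imwrite("pics/f_bay.png",crop(f["image"][:,:,::-1],440,230,550,330,6))
f=r.grab_frame("side"); cv2.imwrite("pics/f_side.png",f["image"][:,:,::-1])
E
```

```text
19.0 [0.47941481 0.14370379 0.307244  ] [ 0.18 -0.64 -0.08]
```

View pics/f_top.png

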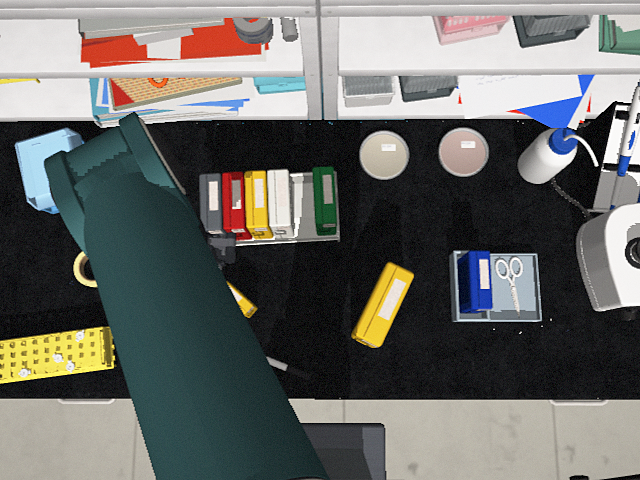

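View pics/f_bay.png

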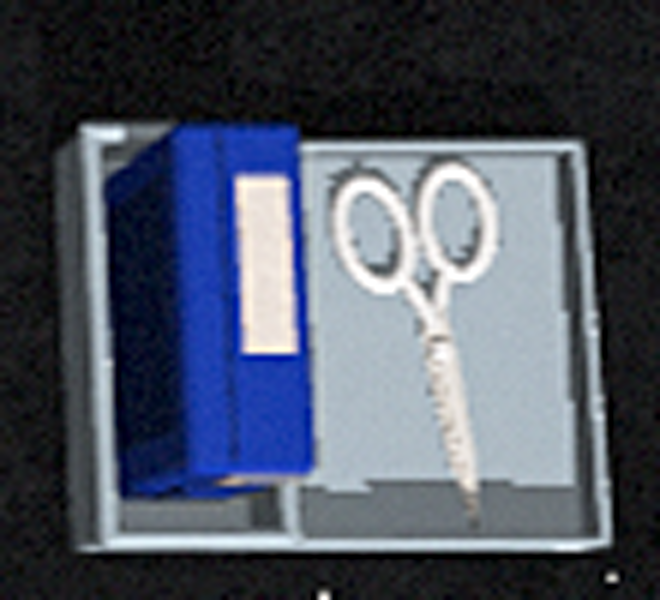

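View pics/f_side.png

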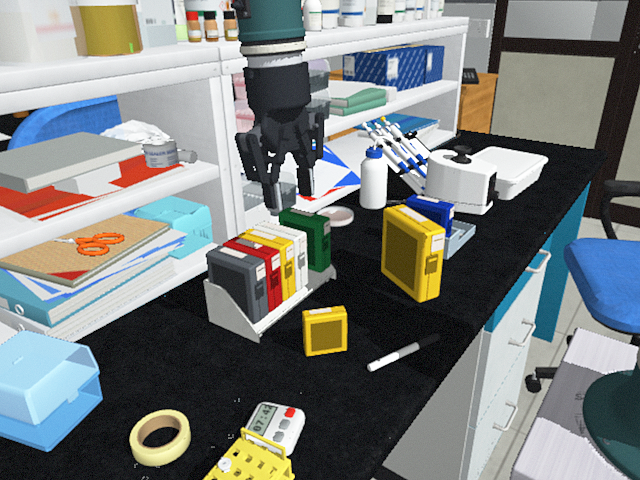

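```bash
python3 - <<'E'
from h import *
from workcell import r
t=r.grab_frame("top")
p=np.array([(174,127),(299,126),(314,472),(189,477)])/6+[440,230]
a=atz(t,p,.104); print(a.round(4),a.mean(0).round(4))
# bottom front-left corner & +y face bottom
print(atz(t,np.array([(122,497)])/6+[440,230],.045).round(4))
q=np.array([[x,y,z] for z in(.104,) for x,y in[(.509,-.25),(.509,-.284),(.417,-.284),(.417,-.25)]])
s=r.grab_frame("side"); print(proj(s,q).round(1)); cv2.imwrite("pics/fz.png",crop(s["image"][:,:,::-1],395,185,485,265,8))
E
```

```text
[[ 0.5106 -0.2517  0.104 ]
 [ 0.5108 -0.284   0.104 ]
 [ 0.4214 -0.2832  0.104 ]
 [ 0.4201 -0.2514  0.104 ]] [ 0.4657 -0.2676  0.104 ]
[[ 0.4191 -0.2463  0.045 ]]
[[406.3 199.3]
 [414.1 194.1]
 [456.  204. ]
 [448.8 209.6]]
```

View pics/fz.png

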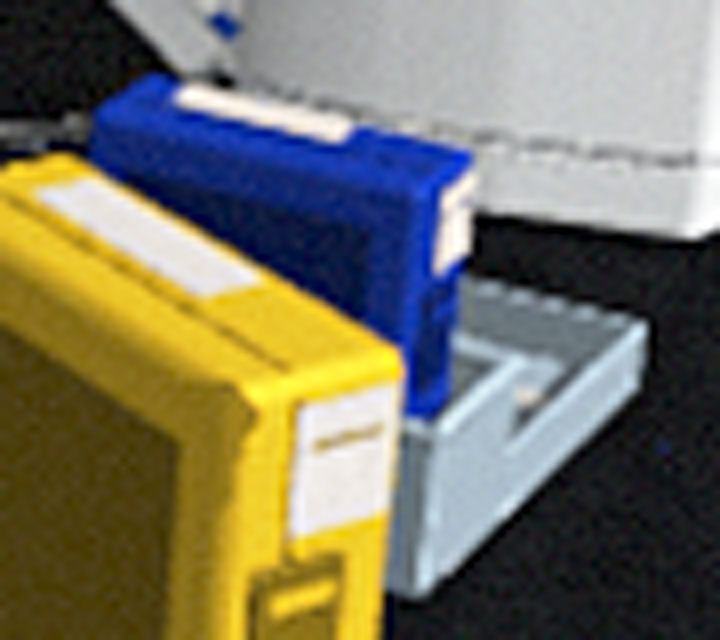

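```bash
python3 - <<'E'
from workcell import r
print(r.close_job()); print(r.get_obs()["clock"])
E
```

```text
the job is handed in; nothing more can be done
None
the job is handed in; nothing more can be done
```

I hooked the blue box from behind, and it tipped to lean on the front slope by itself with the fingers off it. I then gripped it by its sides, lifted it out, turned it upright and lowered it into the bay. It met the floor at about 12 N; then I let go and moved the arm clear. The job was handed in at about 19 s; no verdict is reported.

**Last checks:**
- **Position:** the top camera puts the box's top centre at (0.466, −0.268), against (0.463, −0.267) measured for the bay, so about 3 mm off.
- **Height and uprightness:** in the side view, the top-face corners match a box standing upright on the bay floor to within about 3 mm. I did not measure the final tilt as a number.
- **Other boxes:** the five other boxes are standing in the rack in both views.
- **Robot:** the wrist force was near zero, and the gripper was holding about 0.31 m above the worktop, touching nothing.

**What went differently or disagreed:**
- A 30° tool tilt for the grasp put wrist joint 6 at its limit, so I gripped with a 12° tilt instead.
- The wrist and top cameras differed by 2–3 mm. I used the top camera for the placing.
- While the box was held, one side-view fit suggested it leaned about 2°. I corrected for that before lowering it.

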